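Right the knocked-over brush pot and stand the brushes back in it

TASK

The stoneware brush pot on the laundry worktop has been knocked over and its two wooden brushes have spilled out. Tip the pot back up onto its foot gently, easing it down rather than letting it fall over with a bang, then stand both brushes in it with the bristle heads up, lowering them in rather than dropping them. Leave everything else on the worktop where it is.

Things in the scene. Friction and masses are not known exactly. Their poses are not given: they have to be found in the camera images.
- pot: Brush pot, white stoneware, bare brown foot, square: 96 x 96 mm outside, 130 mm tall, walls 7 mm, floor 10 mm thick; 0.5 to 0.8 kg, centre of mass 55 mm from the foot. Starts lying on a side, empty, mouth about towards the robot. Origin: centre of the foot's underside (48 mm up while it lies). x axis: from foot out through the mouth (up when it stands); y, z square to its sides, z up at the start.
- pot_mouth (a point): Centre of the pot's mouth, level with the rim, 130 mm along x from the pot's origin. Pushed up and back at the rim, the pot rolls over the lower edge of its foot, which grips the worktop, and stands beyond it. Past about 50 degrees it falls by itself unless held back: then it turns faster than 3.5 rad/s, a bang. Fingers and brushes may press or strike it with at most 25 N.
- brush_a: Wooden brush with an oblong head, 200 mm long, about 0.085 kg, lying on its flat back, bristles up, head roughly towards the robot. Origin: middle of its length, on the flat back. x axis along it to the head, z the way the bristles point. Handle x = -100 to +45 mm, 20 mm wide, 16 mm thick; head x = +45 to +100 mm, 36 mm wide, 26 mm thick with bristles. Balance point about x = +12 mm.
- brush_a_butt (a point): Middle of the free end of brush_a's handle, 100 mm from the origin along -x and 8 mm above the flat back. Let go before it is half-way down the standing pot, the brush counts as dropped; the same for brush_b.
- brush_a_neck (a point): Point in the middle of brush_a's handle, 15 mm short of the head (30 mm along +x from the origin, 8 mm above the flat back).
- brush_b: Wooden brush with a round head: as brush_a (200 mm long, same handle, origin, axes, mass and balance; lying bristles up, head roughly towards the robot), but its head is a disc 42 mm in diameter centred at x = +79 mm, 26 mm thick with bristles.
- brush_b_butt (a point): Middle of the free end of brush_b's handle, 100 mm from the origin along -x and 8 mm above the flat back.
- brush_b_neck (a point): Point in the middle of brush_b's handle, 30 mm along +x from the origin, 8 mm above the flat back.
- spray: Bystander: white spray bottle with a grey trigger head, 66 mm in diameter, 201 mm tall, standing to the left behind the pot. Origin: centre of its underside.
- stain_tub: Bystander: white jar with a screw lid, 68 mm in diameter, 85 mm tall, standing to the right behind the pot. Origin: centre of its underside.
- detergent: Bystander: white detergent bottle, 84 mm in diameter, 210 mm tall. Origin: centre of its underside.
- dosing_cup: Bystander: clear plastic dosing cup, 60 mm in diameter, 50 mm tall. Origin: centre of its underside.
- soap_dish: Bystander: white dish 110 x 80 mm with a block of soap, 32 mm high. Origin: centre of its underside.
- scoop: Bystander: white plastic powder scoop, 162 mm long, 37 mm high, bowl 52 mm in diameter at its +x end. Origin: centre of its length on the worktop. It does not belong in the pot.
- peg: Bystander: wooden clothes peg, 75 x 21 x 11 mm. Origin: centre of its underside.
There are look-alikes about, which are no part of the job. Of the things like the pot, leave any that is orange; of the rest the larger one is meant.

How it is judged:
By the outcome, as a careful person would: the job done as asked, in the order asked, and still so for the second after the job is handed in, with the robot touching nothing.
It also fails if it takes over 72 s, if anything falls off the work surface, if the arm or the gripper's body presses on something with over 40 N, if the wrist force passes 120 N, or if a joint passes its speed limit or range.

ROBOT

A 6-joint arm with a two-finger parallel gripper is mounted at the origin on the work surface. World frame = base frame: x ahead of the robot, y to its left, z up, the work surface at z = 0. Lengths are in m, angles in rad, forces in N, time in s.
With the tool pointing down it reaches from about 0.3 to 0.875 m from the base axis. Payload 6.4 kg.
Tool frame: the origin (TCP) lies on the mounting face of the last link; the fingertips stand env.nose_length ahead of it and the grasp point (between the pads) lies 147 mm ahead of it (env.nose_length is the distance from the TCP to the fingertips, in m); z points along the fingers, y is the line along which they close (so a half turn about z gives the same grasp; the last joint's range is limited). The gripper opens to 88 mm and grips with 3 to 60 N. Pads are 18 mm wide; open, the fingers measure 123 mm over their backs; the gripper's body (75 mm by 187 mm) begins 45 mm behind the grasp point.
Start: joints at [-0.206, 0.181, 1.607, -0, 1.354, -0.206], TCP at [0.575, 0, 0.405] pointing down, gripper open.
Joint ranges: [-2.99, 2.99], [-0.89, 2.07], [0.3, 2.58], [-1.14, 4.28], [0, 2.63], [-3.12, 3.12]. Speed limits (rad/s): [2.57, 2.57, 3.01, 3.14, 3.14, 3.14].

INTERFACE

Orientations are given as [roll, pitch, yaw] about the fixed x, y, z axes, in that order (R = Rz(yaw) Ry(pitch) Rx(roll)).
In Python, from station import env, vision gives the robot as it stands.
- The arm moves only by the shell command python3 -m handwheel 'ROWS' [OPENING] [FORCE]. ROWS is JSON, a list of rows, each a list of 6 numbers: the shift along the tool's x, y, z each as a share of 0.75 m, from -1 to 1, then the turn, a rotation vector about the tool's x, y, z each as a share of 90 degrees, from -1 to 1. A call has 1 to 5 rows; each row is the pose to reach, as a shift and turn from the pose commanded when the call began, along the tool's axes at that moment; what a row does not reach only later rows make up. A row lasts 1/12 s, in which the tool goes at most 41.7 mm and 7.16 degrees, less where a joint would pass 70% of its speed; a pose out of reach is approached as far as the arm can. A call with a number of a shift or a turn outside -1 to 1 is refused whole. A call with a gripper value outside its range is refused whole. OPENING is the closure, from -1 (fully open) to 1 (shut), set as the call begins (- or left out, the last holds). The fingers move at their own pace and stop on an object; FORCE is the grip in N (left out, the last holds). Time passes only in rows, so rows that repeat a pose let the fingers close. It gives the time, the measured TCP pose, the force, the opening and the grip force at its end, in the units of the state.
- env.read_state(): the state, without advancing time (a new reading comes with each control period).
- vision.grab_frame(name): name is "scene" or "side" or "wrist"; returns a dict with "frame" (480x640x3 uint8, red, green, blue), "mtx" (3x3 intrinsics, pixels), "origin" and "rotation" of the camera in the world. Camera axes: x right, y up, looking along -z (the intrinsics and any distortion apply to the point x, -y, -z); pixel columns grow to the right and rows downward; lengths in m; the calibration is good to about 2 mm. A picture is of the moment at which its call begins. There is no depth.
- env.finish_job(): hands the job in; it is judged then, once.
Trained networks look in a picture, given as the dict that the camera call returned (one of the last four; its "shot" number tells which), for a name from the list of things; names that differ only in an ending like _2 or _b are one class to them, and where a whole thing is asked for, a point or a joint stands for the part that bears it (a point fixed in the world has none). Each returns a list of dicts, best first, with "confidence" (0 to 1); they miss things now and then, are a little off and sometimes report something else, mostly with a low value. They report only what shows in the picture. A call takes as long as a camera call. They do not tell look-alikes from the thing itself.
- vision.boxes_of(picture, name): "position" ([column, row] in pixels, amid what is visible of it).
- vision.pinpoint(picture, name): "position" ([column, row] in pixels: a listed point, or the origin of a listed thing).
The state is a dict: "clock": time; "joints": joint angles; "joint_vel": joint speeds; "joint_efforts": joint torques, N m; "eef_pos": TCP position; "eef_rot": TCP orientation; "contact_force": force on the tool from outside, world axes, zero at the start; "torque": the same for the moment, N m; "grip_width": opening from 0.0 (shut) to 1.0 (fully open); "grip_force": force on a finger pad.
Only numpy, scipy, OpenCV 4.12 (cv2) and the standard library are available. Lean on these libraries where they do the work, as an engineer would, in place of code of your own. Each camera call takes 0.05 s, during which the arm holds its last target. There are 200 camera calls.

## Working session

There is one attempt and no reset: what is moved stays moved. The work goes in short steps, Python scripts to look and compute and a shell command to move; the robot and the scene stay as the last step left them, time stands still between calls to the robot, and variables do not carry over. Pictures are saved under pics/ and viewed, at most 10 in all, crops included, and the job is handed in when it is done.

```bash
ls; mkdir -p pics
python3 - <<'E'
from station import env, vision
import cv2, numpy as np
print(env.nose_length, env.read_state())
for n in ["scene","side"]:
    p=vision.grab_frame(n)
    cv2.imwrite(f"pics/{n}0.png",p["frame"][:,:,::-1])
    print(n,p["mtx"].tolist(),p["origin"],p["rotation"].tolist() if hasattr(p["rotation"],'tolist') else p["rotation"],[k for k in p])
    for o in ["pot","pot_mouth","brush_a","brush_a_butt","brush_a_neck","brush_b"]:
        print(o,[(np.round(d["position"]).tolist(),round(d["confidence"],2)) for d in vision.pinpoint(p,o)])
E
```

```text
pics
0.166 {'clock': 0.0, 'joints': array([-2.06299420e-01,  1.81523550e-01,  1.60799649e+00,  1.25917131e-05,
        1.35381061e+00, -2.06303706e-01]), 'joint_vel': array([ 0.00162423, -0.00044366,  0.00100833,  0.00104879,  0.00032845,
        0.00118628]), 'joint_efforts': array([-5.85923790e-04, -4.33866942e+01, -3.41848969e+01,  7.00952648e-02,
        3.87157314e-02, -1.54040990e-04]), 'eef_pos': array([5.74746697e-01, 7.26769121e-05, 4.03825299e-01]), 'eef_rot': array([-3.13989404e+00, -3.68046554e-04,  1.57079758e+00]), 'contact_force': array([-0.49486398,  0.06505757,  0.08935869]), 'torque': array([-0.0037938 ,  0.00172458,  0.02200167]), 'grip_force': 0.0, 'grip_width': 0.9992862778708516}
scene [[447.59963950344223, 0.0, 316.71066612057194], [0.0, 447.59963950344223, 242.2370716984042], [0.0, 0.0, 1.0]] [0.79061261 0.37926287 0.91347088] [0.5039368904846344, 0.01104658809799175, 2.4539700911186615] ['frame', 'mtx', 'origin', 'rotation', 'shot']
pot [([457.0, 239.0], 0.84), ([351.0, 208.0], 0.81), ([377.0, 381.0], 0.31)]
pot_mouth [([467.0, 293.0], 0.87), ([334.0, 174.0],
[... 183 characters left out ...]
177.0], 0.86)]
side [[472.69622812463166, 0.0, 318.675793523053], [0.0, 472.69622812463166, 237.44914457761718], [0.0, 0.0, 1.0]] [-0.01312508 -0.83231209  0.72701343] [0.9702376754076357, 0.016912445705034695, -0.5329924564526755] ['frame', 'mtx', 'origin', 'rotation', 'shot']
pot [([354.0, 224.0], 0.85), ([289.0, 268.0], 0.77), ([209.0, 233.0], 0.77), ([503.0, 319.0], 0.66)]
pot_mouth [([224.0, 206.0], 0.79), ([312.0, 239.0], 0.75), ([296.0, 295.0], 0.65), ([340.0, 201.0], 0.36)]
brush_a [([292.0, 214.0], 0.92), ([390.0, 320.0], 0.66)]
brush_a_butt [([437.0, 311.0], 0.94), ([377.0, 322.0], 0.74)]
brush_a_neck [([376.0, 322.0], 0.63)]
brush_b [([292.0, 214.0], 0.92), ([390.0, 320.0], 0.66)]
```

View pics/scene0.png

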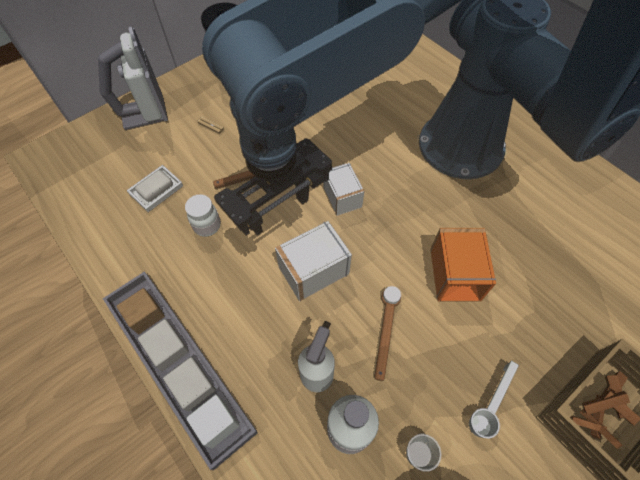

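View pics/side0.png

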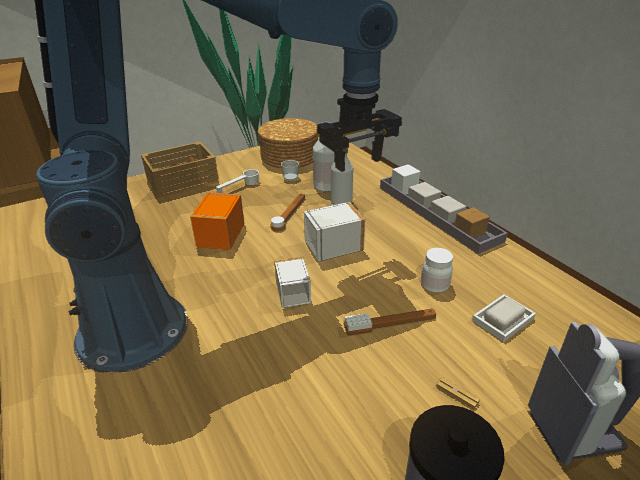

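Scene view: candidates for the pot are the large white one (scene 316,260; side 335,231), a small white one (scene 343,188; side 293,284) and an orange one (scene 462,265; side 218,221). The target is the large white one. Brush_a, with the oblong head, is at side 390,320, and brush_b, with the round head, is at scene 388,335. I'll check with one close crop and measure.

```bash
cat > h.py <<'E'
from station import env, vision
import cv2, numpy as np
from scipy.spatial.transform import Rotation as R
def rot(v): return R.from_euler('xyz',v).as_matrix()
def ray(p,uv):
    K=np.array(p["mtx"]); c=np.linalg.solve(K,[uv[0],uv[1],1]); d=rot(p["rotation"])@(c*[1,-1,-1])
    return np.array(p["origin"]),d
def onz(p,uv,z):
    o,d=ray(p,uv); return o+d*(z-o[2])/d[2]
def proj(p,X):
    c=(np.atleast_2d(X)-p["origin"])@rot(p["rotation"])*[1,-1,-1]
    u=c@np.array(p["mtx"]).T; return u[:,:2]/u[:,2:]
def pins(p,n): return [(np.array(d["position"]),round(d["confidence"],2)) for d in vision.pinpoint(p,n)]
E
python3 - <<'E'
from h import *
np.set_printoptions(precision=4,suppress=True)
Z={"pot":.048,"pot_mouth":.048,"brush_a":0,"brush_a_butt":.008,"brush_a_neck":.008,"brush_b_butt":.008,"brush_b_neck":.008}
P={n:vision.grab_frame(n) for n in("scene","side")}
for n,p in P.items():
    for o in Z:
        for uv,c in pins(p,o): print(n,o,uv.round(),c,onz(p,uv,Z[o])[:2])
def crop(n,x,y,w,h): 
    return cv2.resize(P[n]["frame"][y:y+h,x:x+w,::-1],(400,300),interpolation=cv2.INTER_CUBIC)
im=np.vstack([np.hstack([crop("scene",262,210,120,90),crop("side",280,180,120,90)]),np.hstack([crop("side",330,270,120,90),crop("scene",320,285,132,99)])])
cv2.imwrite("pics/crops.png",im)
E
```

```text
scene pot [458. 238.] 0.92 [0.2495 0.1963]
scene pot [348. 205.] 0.83 [ 0.3783 -0.025 ]
scene pot [288. 275.] 0.67 [0.5917 0.0262]
scene pot_mouth [463. 294.] 0.67 [0.3387 0.2919]
scene pot_mouth [333. 175.] 0.63 [ 0.3469 -0.1143]
scene brush_a [253. 174.] 0.9 [ 0.4776 -0.2719]
scene brush_a [386. 336.] 0.75 [0.5102 0.2483]
scene brush_a_butt [215. 181.] 0.65 [ 0.5667 -0.3102]
scene brush_a_neck [268. 172.] 0.84 [ 0.4477 -0.25  ]
scene brush_b_butt [381. 380.] 0.7 [0.582  0.3079]
scene brush_b_neck [386. 318.] 0.69 [0.4853 0.222 ]
side pot [209. 234.] 0.98 [0.2485 0.1931]
side pot [288. 268.] 0.97 [ 0.357  -0.0431]
side pot [355. 224.] 0.56 [0.5941 0.0304]
side pot_mouth [295. 293.] 0.84 [ 0.3291 -0.1292]
side pot_mouth [309. 236.] 0.7 [0.4635 0.0449]
side brush_a [287. 213.] 0.91 [0.5002 0.2483]
side brush_a [387. 319.] 0.64 [ 0.4826 -0.2589]
side brush_a_butt [436. 309.] 0.92 [ 0.587  -0.2962]
side brush_a_neck [375. 322.] 0.74 [ 0.4495 -0.2605]
side brush_b_butt [300. 195.] 0.58 [0.578  0.3095]
side brush_b_neck [286. 218.] 0.87 [0.479  0.2131]
side brush_b_neck [387. 318.] 0.62 [ 0.479  -0.2635]
```

View pics/crops.png

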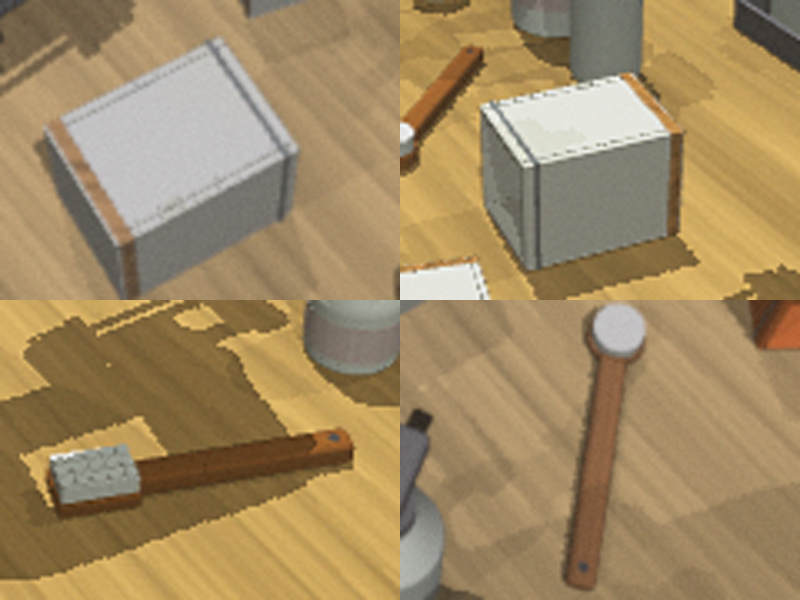

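The crop confirms the large white pot with its brown foot away from the robot, an oblong-head brush_a and a round-head brush_b. Next I fit the pot pose from its corners and work out the first reach: tool pitched 45°, fingers straddling the upper rim wall.

```bash
cat >> h.py <<'E'
def tool(az,tilt,roll=0):
    """tool z = down tilted 'tilt' deg outward toward azimuth az (deg); roll (deg) about tool z, 0: y in the tilt plane"""
    a,t=np.radians([az,tilt]); h=np.array([np.cos(a),np.sin(a),0]); u=np.array([0,0,1.])
    z=np.sin(t)*h-np.cos(t)*u; y=np.cos(t)*h+np.sin(t)*u; x=np.cross(y,z)
    return np.c_[x,y,z]@R.from_euler('z',roll,degrees=True).as_matrix()
def go(g,Rg,ahead=.147,s=None):
    """shares to bring the point 'ahead' of TCP to g with orientation Rg, from the measured pose"""
    s=s or env.read_state(); Rc=rot(s["eef_rot"]); p=np.array(g)-Rg[:,2]*ahead
    d=Rc.T@(p-s["eef_pos"])/.75; w=R.from_matrix(Rc.T@Rg).as_rotvec()/(np.pi/2)
    print("row",np.round(np.r_[d,w],3).tolist(),"rows>=",int(np.ceil(max(np.linalg.norm(d)*.75/.0417,np.linalg.norm(w)*90/7.16))), "tcp",p.round(3))
    return p
E
python3 - <<'E'
from h import *
from scipy.optimize import least_squares
np.set_printoptions(precision=4,suppress=True)
P={n:vision.grab_frame(n) for n in("scene","side")}
# pot-frame corners: a along foot->mouth (0/.13), lateral b, z
ob={"scene":[(276.1,249),(301,281.4),(327.4,222),(351.4,255)],"side":[(348.4,202.5),(364.3,219.6),(304.6,212.1),(321.1,229.5),(319.9,260.7),(361.6,250.2)]}
h=.048
# scene: which side: foot1 = lower image x ; side 'near' = -y world
co={"scene":[(0,-h,.096),(0,h,.096),(.13,-h,.096),(.13,h,.096)],"side":[(0,h,.096),(0,-h,.096),(.13,h,.096),(.13,-h,.096),(.13,-h,0),(0,-h,0)]}
def W(q,c):
    c=np.array(c); d=np.array([np.cos(q[2]),np.sin(q[2])]); n=np.array([d[1],-d[0]]) # n: world +y side when d=-x
    return np.c_[q[:2]+c[:,:1]*d+c[:,1:2]*n,c[:,2]]
f=lambda q:np.r_[tuple((proj(P[k],W(q,co[k]))-ob[k]).ravel() for k in ob)]
r=least_squares(f,[.592,.028,np.pi-.13]); q=r.x
print(q,np.degrees(q[2]),f(q).reshape(-1,2).round(1).tolist())
for o in("spray","stain_tub","detergent"):
    for n in P: print(o,n,[(np.round(u),c,onz(P[n],u,0)[:2]) for u,c in pins(P[n],o)][:2])
d=np.array([np.cos(q[2]),np.sin(q[2]),0])
az=np.degrees(q[2])-180
rim=np.r_[q[:2],.0925]+.13*d
print("rim",rim,"az",az)
T=tool(az,45)
g=rim+T[:,2]*0.0
print("pre1");go(g-T[:,2]*.08,T,.155)
E
```

```text
[0.5946 0.0279 3.0196] 173.01096535446388 [[-1.9, -0.5], [-2.8, 3.0], [-0.6, -2.4], [0.8, -2.0], [-0.5, -2.0], [0.7, -1.8], [-2.0, -0.9], [-3.7, 0.4], [-1.8, 0.8], [2.0, -1.3]]
spray scene [(array([319., 377.]), 0.7, array([0.6697, 0.224 ]))]
spray side [(array([343., 201.]), 0.95, array([0.6783, 0.2174])), (array([437., 312.]), 0.35, array([ 0.59  , -0.2985]))]
stain_tub scene [(array([206., 224.]), 0.88, array([ 0.651 , -0.2256]))]
stain_tub side [(array([437., 282.]), 0.79, array([ 0.6584, -0.2216])), (array([375., 322.]), 0.54, array([ 0.455 , -0.2537]))]
detergent scene [(array([350., 429.]), 0.65, array([0.686 , 0.3365]))]
detergent side [(array([324., 184.]), 0.71, array([0.6847, 0.3419])), (array([377., 322.]), 0.67, array([ 0.4584, -0.2561]))]
rim [0.4655 0.0438 0.0925] az -6.9890346455361225
pre1
row [0.085, -0.366, 0.195, -0.499, -0.031, 0.074] rows>= 8 tcp [0.301 0.064 0.259]
```

Run:
```python
from h import *
az=-7; T=tool(az,45); e=np.array([.4655,.0438,.089])
print("back");go(e+.015*T[:,1]-.04*T[:,2],T,.144); print("in");go(e+.015*T[:,1],T,.144)
```

```text
back
row [0.078, -0.304, 0.233, -0.499, -0.031, 0.074] rows>= 8 tcp [0.347 0.058 0.23 ]
in
row [0.073, -0.267, 0.271, -0.499, -0.031, 0.074] rows>= 7 tcp [0.375 0.055 0.201]
```

```bash
python3 -m handwheel '[[0.02,-0.06,0,0,0,0],[0.04,-0.12,0.02,-0.08,0,0.01],[0.06,-0.18,0.06,-0.16,-0.01,0.03],[0.07,-0.23,0.11,-0.24,-0.015,0.04],[0.075,-0.27,0.15,-0.32,-0.02,0.05]]' -0.14 6
python3 - <<'E'
from h import *
az=-7; T=tool(az,45); e=np.array([.4655,.0438,.089])
print(env.read_state()["eef_rot"]);go(e+.015*T[:,1]-.04*T[:,2],T,.144)
E
```

```text
clock: 2.32
eef_pos: [0.4004, 0.0514, 0.3191]
eef_rot: [2.643, 0.011, 1.489]
contact_force: [0.1, -0.2, -0.7]
grip_width: 0.643
grip_force: 0.0
[2.64322114 0.01101014 1.48911741]
row [0.005, -0.12, 0.07, -0.183, -0.01, 0.025] rows>= 3 tcp [0.347 0.058 0.23 ]
```

```bash
python3 -m handwheel '[[0.005,-0.12,0.07,-0.183,-0.01,0.025],[0.005,-0.12,0.07,-0.183,-0.01,0.025],[0.005,-0.12,0.07,-0.183,-0.01,0.025],[0.005,-0.12,0.07,-0.183,-0.01,0.025]]'
python3 - <<'E'
from h import *
az=-7; T=tool(az,45); e=np.array([.4655,.0438,.089])
go(e+.015*T[:,1]-.04*T[:,2],T,.144)
go(e+.015*T[:,1],T,.144)
ims=[vision.grab_frame(n)["frame"][:,:,::-1] for n in("side","wrist")]
cv2.imwrite("pics/p1.png",np.hstack([cv2.resize(ims[0][130:370,200:520],(400,300)),cv2.resize(ims[1],(400,300))]))
E
```

```text
clock: 2.65
eef_pos: [0.3525, 0.0601, 0.2371]
eef_rot: [2.38, -0.011, 1.465]
contact_force: [0.4, 0.8, 0.5]
grip_width: 0.574
grip_force: 0.0
row [-0.003, -0.012, 0.002, -0.015, -0.012, 0.003] rows>= 1 tcp [0.347 0.058 0.23 ]
row [-0.004, -0.011, 0.055, -0.015, -0.012, 0.003] rows>= 2 tcp [0.375 0.055 0.201]
```

View pics/p1.png

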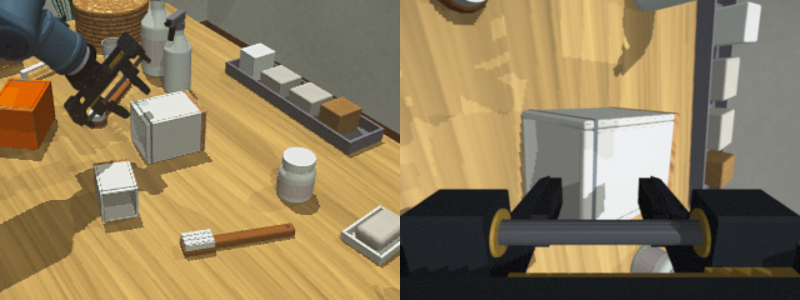

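Run:
```python
from h import *
s=env.read_state();Rc=rot(s["eef_rot"]);print(s["eef_pos"])
p=vision.grab_frame("side")
im=cv2.resize(p["frame"][150:300,240:440,::-1],(800,600),interpolation=cv2.INTER_CUBIC)
for k,v in {"tipmid":[0,0,.166],"in":[0,-.025,.166],"out":[0,.025,.166],"tcp":[0,0,0]}.items():
    u=proj(p,s["eef_pos"]+Rc@v)[0]; print(k,u.round()); cv2.circle(im,tuple(int(t) for t in (u-[240,150])*4),5,(0,0,255) if k!="out" else (255,0,0),-1)
cv2.imwrite("pics/p2.png",im)
```

```text
[0.35199031 0.06036758 0.23612262]
tipmid [308. 213.]
in [302. 220.]
out [315. 205.]
tcp [261. 179.]
```

View pics/p2.png

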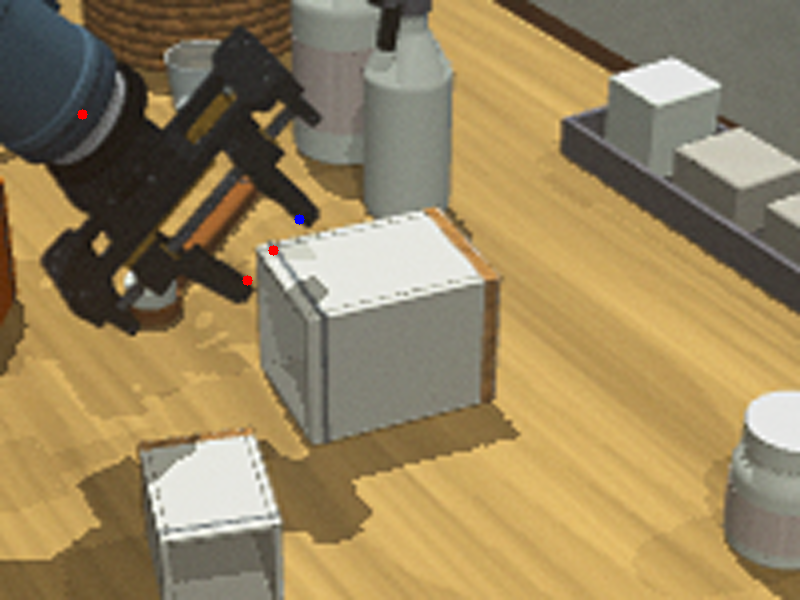

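The side view shows both fingertips just short of the rim, straddling the upper wall (dots at 302,220 and 315,205), matching the projection. I'll insert now.

```bash
python3 -m handwheel '[[-0.003,-0.011,0.02,-0.015,-0.01,0.003],[-0.003,-0.011,0.04,-0.015,-0.01,0.003],[-0.003,-0.011,0.055,-0.015,-0.01,0.003],[-0.003,-0.011,0.055,-0.015,-0.01,0.003],[-0.003,-0.011,0.055,-0.015,-0.01,0.003]]'
python3 - <<'E'
from h import *
az=-7; T=tool(az,45); e=np.array([.4655,.0438,.089])
go(e+.015*T[:,1],T,.144)
# trajectory: pivot at foot edge; pot angle th; contact: inner edge at lateral lat of tool axis
h=np.array([np.cos(np.radians(az)),np.sin(np.radians(az)),0]);u=np.array([0,0,1.])
piv=e+.13*h; piv[2]=0
def edge(th,a=0,w=.089):  # point a inside from rim, at height w above lower wall
    t=np.radians(th); d=-h*np.cos(t)+u*np.sin(t); n=h*np.sin(t)+u*np.cos(t)
    return piv+d*(.13-a)+n*w
for th in (10,20,30,40,45): print(th);go(edge(th)+.025*T[:,1],T,.144+0)
E
```

```text
clock: 3.22
eef_pos: [0.3689, 0.0619, 0.225]
eef_rot: [2.348, -0.032, 1.485]
contact_force: [-5.2, 2.0, 3.8]
grip_width: 0.568
grip_force: 2.7
row [-0.01, -0.016, 0.028, 0.005, -0.031, 0.002] rows>= 1 tcp [0.375 0.055 0.201]
10
row [-0.01, 0.034, 0.025, 0.005, -0.031, 0.002] rows>= 1 tcp [0.399 0.052 0.23 ]
20
row [-0.01, 0.07, 0.028, 0.005, -0.031, 0.002] rows>= 2 tcp [0.42  0.049 0.248]
30
row [-0.01, 0.106, 0.037, 0.005, -0.031, 0.002] rows>= 3 tcp [0.443 0.047 0.262]
40
row [-0.011, 0.139, 0.053, 0.005, -0.031, 0.002] rows>= 3 tcp [0.469 0.043 0.271]
45
row [-0.012, 0.154, 0.062, 0.005, -0.031, 0.002] rows>= 4 tcp [0.482 0.042 0.274]
```

Run:
```python
from h import *
s=env.read_state();Rc=rot(s["eef_rot"]);print(s["eef_pos"],s["contact_force"],s["joints"],Rc.round(3).tolist())
p=vision.grab_frame("side")
im=cv2.resize(p["frame"][150:300,240:440,::-1],(800,600),interpolation=cv2.INTER_CUBIC)
for k,v in {"tipmid":[0,0,.166],"in":[0,-.025,.166],"out":[0,.025,.166]}.items():
    u=proj(p,s["eef_pos"]+Rc@v)[0]; print(k,(s["eef_pos"]+Rc@v).round(4)); cv2.circle(im,tuple(int(t) for t in (u-[240,150])*4),4,(0,0,255) if k!="out" else (255,0,0),-1)
cv2.imwrite("pics/p3.png",im)
```

```text
[0.36892162 0.06194867 0.22496974] [-5.21215654  2.0106851   3.8327089 ] [-0.19547585 -0.14125048  2.48436804  1.47444853  0.10117967 -1.52824754] [[0.086, 0.697, 0.712], [0.996, -0.083, -0.038], [0.032, 0.712, -0.701]]
tipmid [0.4871 0.0556 0.1086]
in [0.4697 0.0576 0.0908]
out [0.5045 0.0535 0.1264]
```

View pics/p3.png

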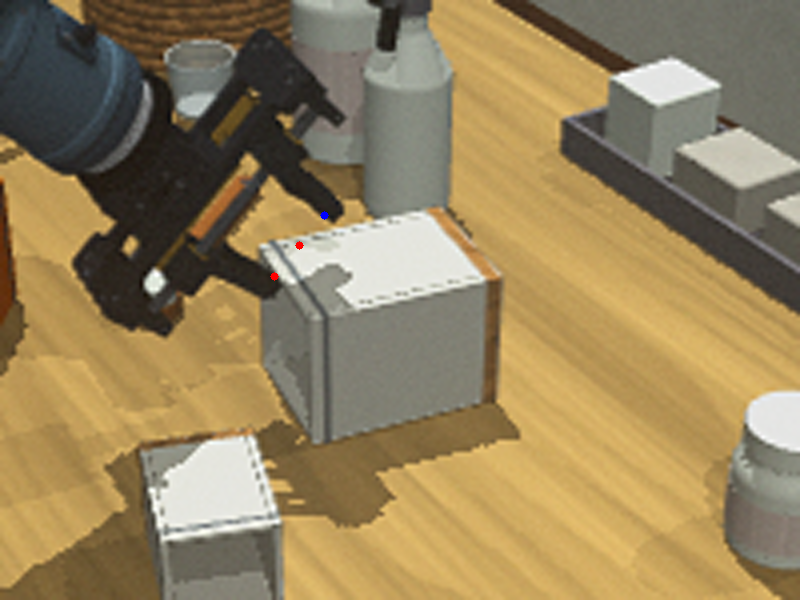

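The inner fingertip is touching the rim from above (side ≈309,219), and the arm is near its wrist singularity (j5≈0.1, j3 close to its limit). I'll back off and use a steeper 27° tilt with the jaws fully open.

```bash
python3 -m handwheel '[[0,0,-0.03,0,0,0],[0,0,-0.06,0.05,0,0],[0,0,-0.08,0.12,0,0],[0,0,-0.08,0.2,0,0],[0,0,-0.08,0.2,0,0]]' -1 6
python3 -m handwheel '[[0,0,0,0,0,0],[0,0,0,0,0,0]]'
cat >> h.py <<'E'
az=-7; e0=np.array([.4655,.0438,.089])
hh=np.array([np.cos(np.radians(az)),np.sin(np.radians(az)),0]);uu=np.array([0,0,1.])
piv=e0+.13*hh; piv[2]=0
def edge(th,a=0,w=.089):
    t=np.radians(th); d=-hh*np.cos(t)+uu*np.sin(t); n=hh*np.sin(t)+uu*np.cos(t)
    return piv+d*(.13-a)+n*w
def hook(th,tilt,half=.044,clear=0,s_=.018,g=True):
    T=tool(az,tilt); p=edge(th)+(half+0)*T[:,1]-clear*T[:,1]
    print(th,tilt,end=" "); return go(p,T,.166-s_)
E
python3 - <<'E'
from h import *
print(env.read_state()["joints"].round(2))
hook(0,27,clear=.04,s_=-.02); hook(0,27,clear=.012)
E
```

```text
clock: 3.68
eef_pos: [0.3377, 0.0701, 0.2615]
eef_rot: [2.443, -0.081, 1.542]
contact_force: [0.7, 0.4, 0.1]
grip_width: 0.919
grip_force: 0.0
clock: 3.85
eef_pos: [0.3385, 0.0703, 0.2617]
eef_rot: [2.435, -0.082, 1.544]
contact_force: [-0.3, -0.4, 0.2]
grip_width: 1.0
grip_force: 0.0
[-0.23 -0.39  2.52  0.56  0.37 -0.63]
0 27 row [-0.021, 0.044, 0.045, 0.147, -0.077, 0.021] rows>= 3 tcp [0.385 0.054 0.257]
0 27 row [-0.029, 0.069, 0.102, 0.147, -0.077, 0.021] rows>= 3 tcp [0.427 0.049 0.235]
```

```bash
python3 -m handwheel '[[-0.01,0.02,0.02,0.07,-0.04,0.01],[-0.021,0.044,0.045,0.147,-0.077,0.021],[-0.021,0.044,0.045,0.147,-0.077,0.021],[-0.021,0.044,0.045,0.147,-0.077,0.021]]'
python3 -m handwheel '[[0,0,0,0,0,0],[0,0,0,0,0,0]]'
python3 - <<'E'
from h import *
print(env.read_state()["joints"].round(2))
hook(0,27,clear=.012); hook(0,27,clear=.0)
E
```

```text
clock: 4.18
eef_pos: [0.3869, 0.0535, 0.2545]
eef_rot: [2.676, -0.001, 1.448]
contact_force: [0.4, 0.8, -0.0]
grip_width: 1.001
grip_force: 0.0
clock: 4.35
eef_pos: [0.3832, 0.0548, 0.2533]
eef_rot: [2.675, -0.004, 1.451]
contact_force: [-0.5, 0.3, -0.1]
grip_width: 0.998
grip_force: 0.0
[-0.18 -0.17  2.34  0.06  0.5  -0.11]
0 27 row [-0.001, 0.042, 0.048, -0.003, -0.003, 0.0] rows>= 2 tcp [0.427 0.049 0.235]
0 27 row [-0.001, 0.058, 0.048, -0.003, -0.003, 0.0] rows>= 2 tcp [0.438 0.047 0.241]
```

```bash
python3 -m handwheel '[[0,0.01,0.02,0,0,0],[0,0.025,0.035,0,0,0],[-0.001,0.042,0.048,0,0,0],[-0.001,0.042,0.048,0,0,0],[-0.001,0.042,0.048,0,0,0]]'
python3 -m handwheel '[[0,0.008,0,0,0,0],[0,0.014,0,0,0,0],[0,0.014,0,0,0,0]]'
python3 - <<'E'
from h import *
print(env.read_state()["joints"].round(2))
hook(0,27,clear=.0)
for th,t in ((5,27),(10,27),(15,30),(20,33),(25,36),(30,40),(40,45)):hook(th,t)
E
```

```text
clock: 4.77
eef_pos: [0.427, 0.0483, 0.2358]
eef_rot: [2.676, -0.003, 1.45]
contact_force: [1.0, -0.2, 0.5]
grip_width: 1.004
grip_force: 0.0
clock: 5.02
eef_pos: [0.4377, 0.0469, 0.242]
eef_rot: [2.673, -0.002, 1.45]
contact_force: [-0.2, 0.7, 0.0]
grip_width: 1.002
grip_force: 0.0
[-0.17  0.    2.22  0.06  0.45 -0.1 ]
0 27 row [0.0, -0.001, 0.001, -0.002, -0.001, 0.0] rows>= 1 tcp [0.438 0.047 0.241]
5 27 row [0.0, 0.016, -0.007, -0.002, -0.001, 0.0] rows>= 1 tcp [0.446 0.046 0.252]
10 27 row [0.0, 0.033, -0.013, -0.002, -0.001, 0.0] rows>= 1 tcp [0.455 0.045 0.262]
15 30 row [0.0, 0.04, -0.021, -0.035, -0.001, 0.0] rows>= 1 tcp [0.457 0.045 0.27 ]
20 33 row [0.0, 0.047, -0.027, -0.068, -0.001, 0.0] rows>= 1 tcp [0.46  0.044 0.276]
25 36 row [0.0, 0.055, -0.031, -0.102, -0.001, -0.0] rows>= 2 tcp [0.464 0.044 0.281]
30 40 row [0.001, 0.059, -0.033, -0.146, -0.001, -0.0] rows>= 2 tcp [0.466 0.044 0.284]
40 45 row [0.0, 0.078, -0.029, -0.202, -0.001, -0.0] rows>= 3 tcp [0.479 0.042 0.288]
```

```bash
python3 -m handwheel '[[0,0.005,-0.002,0,0,0],[0,0.010,-0.004,0,0,0],[0,0.016,-0.007,0,0,0],[0,0.022,-0.009,0,0,0],[0,0.033,-0.013,0,0,0]]'
python3 - <<'E'
from h import *
p=vision.grab_frame("side")
cv2.imwrite("pics/p4.png",cv2.resize(p["frame"][150:300,240:440,::-1],(560,420),interpolation=cv2.INTER_CUBIC))
for th,t in ((10,27),(15,30),(20,33),(25,36),(30,40),(40,45)):hook(th,t)
E
```

```text
clock: 5.43
eef_pos: [0.454, 0.0449, 0.2602]
eef_rot: [2.678, -0.002, 1.45]
contact_force: [-3.7, -0.9, -0.2]
grip_width: 0.995
grip_force: 1.5
10 27 row [0.001, -0.002, -0.0, -0.002, -0.001, 0.0] rows>= 1 tcp [0.455 0.045 0.262]
15 30 row [0.001, 0.006, -0.008, -0.035, -0.001, -0.0] rows>= 1 tcp [0.457 0.045 0.27 ]
20 33 row [0.001, 0.013, -0.014, -0.069, -0.001, -0.0] rows>= 1 tcp [0.46  0.044 0.276]
25 36 row [0.001, 0.02, -0.018, -0.102, -0.001, -0.0] rows>= 2 tcp [0.464 0.044 0.281]
30 40 row [0.001, 0.025, -0.02, -0.146, -0.001, -0.0] rows>= 2 tcp [0.466 0.044 0.284]
40 45 row [0.001, 0.043, -0.016, -0.202, -0.001, -0.0] rows>= 3 tcp [0.479 0.042 0.288]
```

View pics/p4.png

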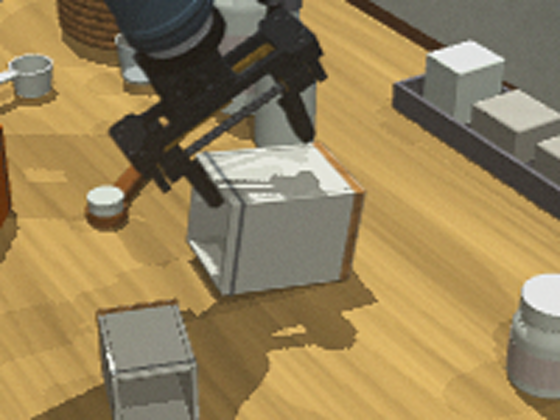

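The pot is starting to lift: the rim is up roughly 7–10° with the finger hooked under it (picture ≈215,185), pushing with about 4 N. I'll keep going.

```bash
python3 -m handwheel '[[0,0.003,-0.004,-0.018,0,0],[0,0.006,-0.008,-0.035,0,0],[0,0.010,-0.011,-0.052,0,0],[0,0.013,-0.014,-0.069,0,0],[0,0.017,-0.016,-0.085,0,0]]'
python3 -m handwheel '[[0,0.004,-0.003,-0.02,0,0],[0,0.006,-0.004,-0.04,0,0],[0,0.009,-0.004,-0.06,0,0],[0,0.009,-0.004,-0.06,0,0]]'
python3 - <<'E'
from h import *
s=env.read_state();print(s["joints"].round(2))
p=vision.grab_frame("side")
cv2.imwrite("pics/p5.png",cv2.resize(p["frame"][150:300,240:440,::-1],(560,420),interpolation=cv2.INTER_CUBIC))
for th,t,h in ((30,40,.044),(35,43,.03),(40,45,.02)):hook(th,t,half=h)
E
```

```text
clock: 5.9
eef_pos: [0.4606, 0.044, 0.2774]
eef_rot: [2.539, -0.002, 1.45]
contact_force: [-0.7, -0.9, -0.8]
grip_width: 0.999
grip_force: 0.8
clock: 6.23
eef_pos: [0.4648, 0.0435, 0.2839]
eef_rot: [2.444, -0.002, 1.449]
contact_force: [-0.7, 0.2, 0.1]
grip_width: 1.003
grip_force: 0.5
[-0.17 -0.06  2.21  0.12  0.29 -0.15]
30 40 row [0.001, 0.001, 0.001, -0.002, -0.001, -0.0] rows>= 1 tcp [0.466 0.044 0.284]
35 43 row [0.001, -0.01, 0.005, -0.035, -0.001, -0.0] rows>= 1 tcp [0.461 0.044 0.276]
40 45 row [0.001, -0.013, 0.012, -0.057, -0.001, -0.0] rows>= 1 tcp [0.463 0.044 0.271]
```

View pics/p5.png

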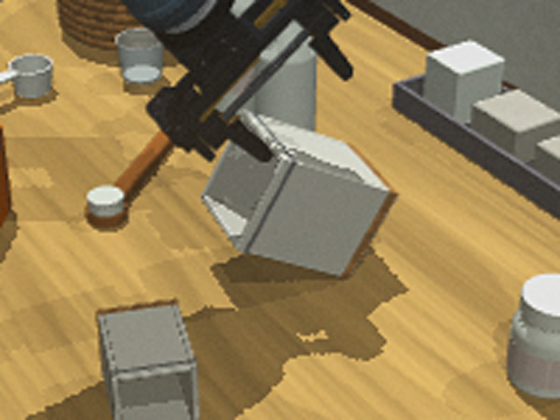

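The pot is up at about 30°, its rim held on the inner finger (picture ≈255,150). Next I close the jaws gradually while backing the tool so the inner finger stays under the rim.

```bash
python3 -m handwheel '[[0,0.001,0,0,0,0],[0,-0.003,0,0,0,0],[0,-0.007,0,0,0,0],[0,-0.011,0,0,0,0],[0,-0.015,0,0,0,0]]' 0.09 6
python3 -m handwheel '[[0,-0.004,0,0,0,0],[0,-0.008,0,0,0,0],[0,-0.012,0,0,0,0],[0,-0.014,0,0,0,0],[0,-0.014,0,0,0,0]]'
python3 - <<'E'
from h import *
for th,t,h in ((30,40,.02),(35,43,.02),(40,45,.02),(45,45,.02),(45,45,.008)):hook(th,t,half=h)
E
```

```text
clock: 6.7
eef_pos: [0.4555, 0.0447, 0.2759]
eef_rot: [2.448, -0.002, 1.45]
contact_force: [-0.6, 0.0, -0.4]
grip_width: 0.644
grip_force: 0.5
clock: 7.12
eef_pos: [0.4475, 0.0457, 0.2691]
eef_rot: [2.448, -0.002, 1.45]
contact_force: [-0.2, -0.7, -0.4]
grip_width: 0.458
grip_force: 0.5
30 40 row [0.0, -0.001, 0.001, -0.003, -0.001, -0.0] rows>= 1 tcp [0.448 0.046 0.268]
35 43 row [0.0, 0.007, 0.005, -0.036, -0.001, -0.0] rows>= 1 tcp [0.454 0.045 0.269]
40 45 row [0.0, 0.017, 0.012, -0.059, -0.001, -0.0] rows>= 1 tcp [0.463 0.044 0.271]
45 45 row [0.0, 0.033, 0.02, -0.059, -0.001, -0.0] rows>= 1 tcp [0.476 0.043 0.274]
45 45 row [0.0, 0.017, 0.021, -0.059, -0.001, -0.0] rows>= 1 tcp [0.467 0.044 0.265]
```

```bash
python3 -m handwheel '[[0,0.004,0.003,-0.018,0,0],[0,0.007,0.005,-0.036,0,0],[0,0.012,0.01,-0.048,0,0],[0,0.017,0.014,-0.059,0,0],[0,0.025,0.02,-0.059,0,0]]'
python3 -m handwheel '[[0,0.004,0.003,0,0,0],[0,0.004,0.004,0,0,0],[0,0.004,0.004,0,0,0]]'
python3 - <<'E'
from h import *
p=vision.grab_frame("side")
cv2.imwrite("pics/p6.png",cv2.resize(p["frame"][150:300,240:440,::-1],(560,420),interpolation=cv2.INTER_CUBIC))
for th,t,h in ((43,45,.02),(45,45,.02),(45,45,.004)):hook(th,t,half=h,s_=.022)
E
```

```text
clock: 7.53
eef_pos: [0.4718, 0.0427, 0.2699]
eef_rot: [2.354, -0.002, 1.449]
contact_force: [-0.9, -0.4, -1.4]
grip_width: 0.454
grip_force: 0.1
clock: 7.78
eef_pos: [0.4763, 0.0421, 0.2701]
eef_rot: [2.355, -0.002, 1.45]
contact_force: [-0.3, 0.2, 0.4]
grip_width: 0.454
grip_force: 0.2
43 45 row [0.0, -0.003, -0.002, 0.001, -0.001, -0.0] rows>= 1 tcp [0.473 0.043 0.27 ]
45 45 row [0.0, 0.003, 0.002, 0.001, -0.001, -0.0] rows>= 1 tcp [0.479 0.042 0.271]
45 45 row [0.0, -0.018, 0.002, 0.001, -0.001, -0.0] rows>= 1 tcp [0.467 0.044 0.26 ]
```

View pics/p6.png

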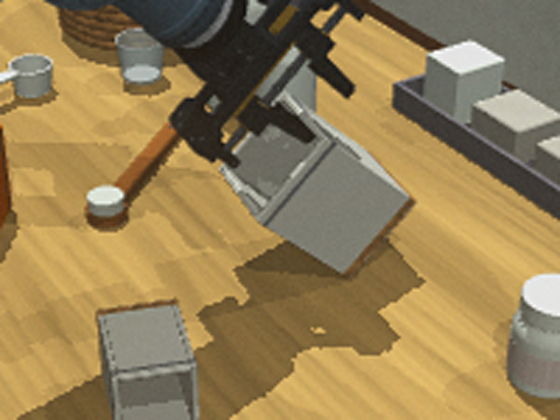

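The pot is at about 44°, its wall now parallel to the fingers. I close the jaws on the wall in step with a backward shift.

```bash
python3 -m handwheel '[[0,0.001,0,0,0,0],[0,-0.002,0,0,0,0],[0,-0.006,0,0,0,0],[0,-0.010,0,0,0,0],[0,-0.014,0,0,0,0]]' 1 6
python3 -m handwheel '[[0,-0.003,0,0,0,0],[0,-0.005,0,0,0,0],[0,-0.005,0,0,0,0],[0,-0.005,0,0,0,0],[0,-0.005,0,0,0,0]]'
python3 - <<'E'
from h import *
s=env.read_state();print(s["joints"].round(2),s["grip_width"]*88)
for th,t,h in ((44,45,.0035),(45,45,.0035),(52,38,.0035),(60,30,.0035)):hook(th,t,half=h,s_=.022)
E
```

```text
clock: 8.25
eef_pos: [0.4682, 0.0431, 0.2622]
eef_rot: [2.355, -0.002, 1.45]
contact_force: [-0.2, -0.7, -0.1]
grip_width: 0.104
grip_force: 0.2
clock: 8.67
eef_pos: [0.4667, 0.0433, 0.261]
eef_rot: [2.351, -0.002, 1.449]
contact_force: [-0.8, 0.6, 5.0]
grip_width: 0.086
grip_force: 6.0
[-0.17  0.    2.24  0.35  0.11 -0.38] 7.525125634990337
44 45 row [0.001, -0.004, 0.0, 0.003, -0.001, -0.0] rows>= 1 tcp [0.464 0.044 0.259]
45 45 row [0.001, -0.001, 0.002, 0.003, -0.001, -0.0] rows>= 1 tcp [0.467 0.044 0.259]
52 38 row [0.001, 0.042, 0.02, 0.081, -0.001, -0.0] rows>= 2 tcp [0.499 0.04  0.273]
60 30 row [0.001, 0.089, 0.047, 0.17, -0.001, -0.0] rows>= 3 tcp [0.538 0.035 0.284]
```

Wall gripped (7.5 mm) with 6 N. Now a slow rigid rotation about the foot edge.

Run:
```python
from h import *
s=env.read_state();Rc=rot(s["eef_rot"])
q=piv-hh*((piv-s["eef_pos"])@hh*0); r=s["eef_pos"]-piv
ax=-np.cross(hh,uu); ax/=np.linalg.norm(ax)
# rotation taking -hh -> uu
for D in(2,4,6,8,10,45.):
    M=R.from_rotvec(ax*np.radians(D)).as_matrix()
    if D==2: print("chk",(M@-hh).round(3))
    print(D,(Rc.T@(M@r-r)/.75).round(4),(Rc.T@ax*D/90).round(3),(piv+M@r).round(3))
```

```text
chk [-0.992  0.122  0.035]
2 [0.     0.0127 0.0046] [ 0.022 -0.     0.   ] [0.476 0.042 0.265]
4 [0.     0.0253 0.0097] [ 0.044 -0.     0.   ] [0.485 0.041 0.269]
6 [0.     0.0377 0.0152] [ 0.067 -0.     0.   ] [0.494 0.04  0.273]
8 [0.     0.0498 0.0212] [ 0.089 -0.     0.   ] [0.504 0.039 0.276]
10 [0.     0.0618 0.0275] [ 0.111 -0.     0.   ] [0.514 0.038 0.279]
45.0 [-1.000e-04  2.224e-01  1.969e-01] [ 0.5   -0.     0.001] [0.687 0.016 0.276]
```

```bash
for i in 1; do python3 -m handwheel '[[0,0.0127,0.0046,0.022,0,0],[0,0.0253,0.0097,0.044,0,0],[0,0.0377,0.0152,0.067,0,0],[0,0.0498,0.0212,0.089,0,0],[0,0.0618,0.0275,0.111,0,0]]'; done; python3 -m handwheel '[[0,0,0,0,0,0],[0,0,0,0,0,0]]'
```

```text
clock: 9.08
eef_pos: [0.5138, 0.0374, 0.2791]
eef_rot: [2.528, -0.002, 1.449]
contact_force: [0.5, -0.8, 2.1]
grip_width: 0.081
grip_force: 6.0
clock: 9.25
eef_pos: [0.5138, 0.0372, 0.279]
eef_rot: [2.525, -0.001, 1.45]
contact_force: [0.5, -3.8, 6.2]
grip_width: 0.082
grip_force: 6.0
```

Forces are small. Continuing the same arc.

```bash
python3 -m handwheel '[[0,0.0127,0.0046,0.022,0,0],[0,0.0253,0.0097,0.044,0,0],[0,0.0377,0.0152,0.067,0,0],[0,0.0498,0.0212,0.089,0,0],[0,0.0618,0.0275,0.111,0,0]]'; python3 -m handwheel '[[0,0.0127,0.0046,0.022,0,0],[0,0.0253,0.0097,0.044,0,0],[0,0.0377,0.0152,0.067,0,0],[0,0.0498,0.0212,0.089,0,0],[0,0.0618,0.0275,0.111,0,0]]'
python3 -m handwheel '[[0,0.0127,0.0046,0.022,0,0],[0,0.0253,0.0097,0.044,0,0],[0,0.0377,0.0152,0.067,0,0],[0,0.0498,0.0212,0.089,0,0]]'; python3 -m handwheel '[[0,0,0,0,0,0],[0,0,0,0,0,0]]'
```

```text
clock: 9.67
eef_pos: [0.5629, 0.0314, 0.2886]
eef_rot: [2.701, -0.001, 1.45]
contact_force: [1.6, -2.9, 3.4]
grip_width: 0.081
grip_force: 6.0
clock: 10.08
eef_pos: [0.6137, 0.025, 0.29]
eef_rot: [2.874, -0.002, 1.45]
contact_force: [2.7, -4.1, 4.8]
grip_width: 0.076
grip_force: 6.0
clock: 10.42
eef_pos: [0.6539, 0.02, 0.2846]
eef_rot: [3.013, -0.002, 1.45]
contact_force: [5.6, -3.3, 4.6]
grip_width: 0.078
grip_force: 6.0
clock: 10.58
eef_pos: [0.654, 0.02, 0.2843]
eef_rot: [3.012, -0.002, 1.45]
contact_force: [4.7, -3.2, 4.7]
grip_width: 0.083
grip_force: 6.0
```

```bash
python3 -m handwheel '[[0,0.0127,0.0046,0.022,0,0],[0,0.0253,0.0097,0.044,0,0],[0,0.0377,0.0152,0.067,0,0],[0,0.046,0.019,0.081,0,0],[0,0.046,0.019,0.081,0,0]]';  python3 -m handwheel '[[0,0,0,0,0,0],[0,0,0,0,0,0]]'
```

```text
clock: 11.0
eef_pos: [0.6894, 0.0159, 0.2737]
eef_rot: [-3.14, -0.002, 1.45]
contact_force: [3.2, -1.4, 3.4]
grip_width: 0.082
grip_force: 6.0
clock: 11.17
eef_pos: [0.6888, 0.016, 0.2739]
eef_rot: [3.141, -0.002, 1.45]
contact_force: [5.4, -2.6, 3.0]
grip_width: 0.077
grip_force: 6.0
```

```bash
python3 -m handwheel '[[0,0,0,0,0,0],[0,0,0,0,0,0],[0,0,0,0,0,0],[0,0,0,0,0,0]]' 0.5 6
python3 -m handwheel '[[0,0,-0.03,0,0,0],[0,0,-0.07,0,0,0],[0,0,-0.12,0,0,0],[0,0,-0.16,0,0,0],[0,0,-0.20,0,0,0]]'
python3 -m handwheel '[[0,-0.05,-0.03,0,0,0],[0,-0.1,-0.04,0,0,0],[0,-0.15,-0.04,0,0,0],[0,-0.2,-0.04,0,0,0],[0,-0.24,-0.04,0,0,0]]' -0.3
python3 - <<'E'
from h import *
np.set_printoptions(precision=4,suppress=True)
P={n:vision.grab_frame(n) for n in("scene","side")}
Z={"pot":0,"pot_mouth":.13,"brush_a_butt":.008,"brush_a_neck":.008,"brush_b_butt":.008,"brush_b_neck":.008}
for o in Z:
  for n,p in P.items():
    for uv,c in pins(p,o): print(n,o,uv.round(),c,onz(p,uv,Z[o])[:2])
print(env.read_state()["joints"].round(2))
im=np.vstack([cv2.resize(P["scene"]["frame"][120:380,160:480],(480,300)),cv2.resize(P["side"]["frame"][150:345,270:470],(480,300))][:0] or [np.hstack([cv2.resize(P["scene"]["frame"][130:370,200:440],(400,400),interpolation=cv2.INTER_CUBIC),cv2.resize(P["side"]["frame"][150:350,260:460],(400,400),interpolation=cv2.INTER_CUBIC)])])
cv2.imwrite("pics/p7.png",im[:,:,::-1])
for n in P: np.save(f"pics/{n}.npy",P[n]["frame"])
E
```

```text
clock: 11.5
eef_pos: [0.6876, 0.0166, 0.2724]
eef_rot: [-3.136, -0.002, 1.45]
contact_force: [-0.1, -0.8, 0.4]
grip_width: 0.252
grip_force: 0.0
clock: 11.92
eef_pos: [0.6885, 0.0162, 0.4248]
eef_rot: [-3.138, -0.002, 1.45]
contact_force: [0.1, -0.4, 0.6]
grip_width: 0.254
grip_force: 0.0
clock: 12.33
eef_pos: [0.5076, 0.0383, 0.4535]
eef_rot: [-3.137, -0.002, 1.45]
contact_force: [0.3, 0.3, -0.1]
grip_width: 0.605
grip_force: 0.0
scene pot [457. 238.] 0.84 [0.2194 0.1838]
scene pot [350. 207.] 0.8 [ 0.3536 -0.0402]
scene pot [268. 296.] 0.68 [0.6475 0.0195]
side pot [210. 234.] 0.93 [0.2694 0.2618]
side pot [287. 268.] 0.79 [0.3795 0.0126]
scene pot_mouth [260. 269.] 0.93 [0.6449 0.015 ]
scene pot_mouth [468. 292.] 0.87 [0.3735 0.3034]
scene pot_mouth [333. 176.] 0.86 [ 0.3909 -0.0652]
side pot_mouth [376. 194.] 0.91 [0.6471 0.0156]
side pot_mouth [224. 208.] 0.85 [0.2891 0.1597]
side pot_mouth [295. 295.] 0.79 [ 0.285  -0.2192]
side pot_mouth [373. 236.] 0.63 [ 0.5274 -0.1363]
scene brush_a_butt [349. 427.] 0.69 [0.6864 0.332 ]
side brush_a_butt [379. 322.] 0.74 [ 0.4558 -0.2647]
side brush_a_butt [436. 309.] 0.56 [ 0.5868 -0.2983]
scene brush_a_neck [265. 170.] 0.82 [ 0.4489 -0.2592]
side brush_a_neck [377. 319.] 0.78 [ 0.4588 -0.2532]
side brush_a_neck [374. 195.] 0.54 [0.7724 0.1867]
scene brush_b_butt [381. 380.] 0.66 [0.58   0.3081]
scene brush_b_butt [347. 428.] 0.57 [0.6912 0.3316]
scene brush_b_butt [417. 456.] 0.55 [0.6237 0.4491]
side brush_b_butt [299. 192.] 0.58 [0.5857 0.3288]
scene brush_b_neck [388. 320.] 0.96 [0.484  0.2279]
scene brush_b_neck [345. 427.] 0.5 [0.6923 0.3285]
side brush_b_neck [284. 216.] 0.71 [0.4808 0.2248]
side brush_b_neck [375. 192.] 0.17 [0.786  0.2022]
[-0.16 -0.    1.7   0.    1.44 -0.04]
```

Run:
```python
from h import *
np.set_printoptions(precision=4,suppress=True)
P={n:vision.grab_frame(n) for n in("scene","side")}
roi={("scene","b"):(365,280,410,390),("scene","a"):(200,150,300,200),("side","a"):(335,300,445,340),("side","b"):(265,190,310,232)}
for (n,b),(x0,y0,x1,y1) in roi.items():
    f=P[n]["frame"][y0:y1,x0:x1]; hsv=cv2.cvtColor(f,cv2.COLOR_RGB2HSV)
    m=((hsv[...,0]<13)&(hsv[...,1]>110)&(hsv[...,2]>40)).astype(np.uint8)
    k,l,st,c=cv2.connectedComponentsWithStats(m,connectivity=8)
    i=1+np.argmax(st[1:,4]); pts=np.argwhere(l==i)[:,::-1].astype(np.float32)+[x0,y0]
    W=np.array([onz(P[n],p,.012)[:2] for p in pts])
    mu=W.mean(0);_,S,V=np.linalg.svd(W-mu,full_matrices=False); v=V[0]*np.sign(V[0][0]); t=(W-mu)@v; w=(W-mu)@[-v[1],v[0]]
    lo,hi=np.percentile(t,[.5,99.5]); print(n,b,st[i],"az",np.degrees(np.arctan2(v[1],v[0])).round(1),"headward",(mu+lo*v),"butt",(mu+hi*v),"len",(hi-lo).round(3),"wid",np.ptp(np.percentile(w,[3,97])).round(3))
```

```text
scene b [11 96  8  4 13] az -41.8 headward [0.5753 0.3071] butt [0.5856 0.2979] len 0.014 wid 0.005
scene a [45 25  3  4  4] az 83.8 headward [ 0.4996 -0.2756] butt [ 0.5008 -0.2648] len 0.011 wid 0.001Traceback (most recent call last):
  File "<stdin>", line 9, in <module>
    return _wrapfunc(a, 'argmax', axis=axis, out=out, **kwds)
    return bound(*args, **kwds)
ValueError: attempt to get argmax of an empty sequence
```

```bash
cat > seg.py <<'E'
from h import *
np.set_printoptions(precision=4,suppress=True)
P={n:vision.grab_frame(n) for n in("scene","side")}
roi={("scene","b"):(365,280,410,390),("scene","a"):(200,150,300,200),("side","a"):(335,300,445,340),("side","b"):(265,190,310,232)}
a=P["scene"]["frame"]; s=P["side"]["frame"]
print(a[345,380:392].tolist(),a[345,400].tolist(),s[316,405].tolist(),s[330,405].tolist(),a[178,235:245].tolist())
for (n,b),(x0,y0,x1,y1) in roi.items():
    f=P[n]["frame"][y0:y1,x0:x1]; r=(f[...,1]/np.maximum(f[...,0],1.)*255).clip(0,255).astype(np.uint8)
    th,m=cv2.threshold(r,0,1,cv2.THRESH_BINARY_INV+cv2.THRESH_OTSU)
    k,l,st,c=cv2.connectedComponentsWithStats(m,connectivity=8)
    i=1+np.argmax(st[1:,4]); pts=np.argwhere(l==i)[:,::-1].astype(np.float32)+[x0,y0]
    W=np.array([onz(P[n],p,.012)[:2] for p in pts])
    mu=W.mean(0);_,S,V=np.linalg.svd(W-mu,full_matrices=False); v=V[0]*np.sign(V[0][0]); t=(W-mu)@v; w=(W-mu)@[-v[1],v[0]]
    lo,hi=np.percentile(t,[.5,99.5]); print(n,b,th,st[i],"az",np.degrees(np.arctan2(v[1],v[0])).round(1),"headward",(mu+lo*v),"butt",(mu+hi*v),"len",(hi-lo).round(3),"wid",np.ptp(np.percentile(w,[3,97])).round(3))
E
python3 seg.py
```

```text
[[97, 68, 47], [117, 83, 55], [122, 85, 58], [125, 87, 58], [121, 86, 58], [119, 84, 54], [127, 91, 62], [127, 89, 61], [124, 86, 58], [120, 95, 70], [138, 116, 85], [142, 120, 86]] [164, 137, 98] [155, 96, 42] [207, 168, 94] [[131, 93, 61], [128, 90, 60], [124, 87, 59], [121, 87, 61], [120, 87, 62], [113, 81, 57], [106, 76, 52], [103, 73, 51], [94, 73, 49], [85, 62, 39]]
scene b 198.0 [ 10  13  25  88 770] az 38.7 headward [0.4486 0.1964] butt [0.584  0.3048] len 0.173 wid 0.019
scene a 224.0 [   0    0  100   50 3663] az -51.7 headward [ 0.4113 -0.1637] butt [ 0.58  -0.377] len 0.272 wid 0.159
side a 187.0 [  9   9  92  27 771] az -14.7 headward [ 0.3817 -0.2527] butt [ 0.575  -0.3034] len 0.2 wid 0.031
side b 188.0 [  5   4  35  38 289] az 41.0 headward [0.4231 0.1653] butt [0.5845 0.3056] len 0.214 wid 0.03
```

```bash
sed -i 's/    th,m=.*/    th=190; m=(r<th).astype(np.uint8)/; s/^print(a.*$//' seg.py; python3 seg.py
python3 - <<'E'
from h import *
s=env.read_state(); print(s["eef_pos"],s["joints"].round(2))
T=tool(39.3,30,90); g=np.array([.494,.234,.023])
print("b pre");go(g+[0,0,.09],T); T2=tool(39.3,30,-90);go(g+[0,0,.09],T2)
T=tool(-14.5,30,90); T2=tool(-14.5,30,-90); g=np.array([.466,-.272,.023])
print("a pre");go(g+[0,0,.09],T); go(g+[0,0,.09],T2)
E
```

```text
scene b 190 [ 10  17  24  83 698] az 38.6 headward [0.4522 0.1997] butt [0.5828 0.3039] len 0.167 wid 0.018
scene a 190 [ 14  19  44  19 288] az -18.2 headward [ 0.4696 -0.2661] butt [ 0.574  -0.3004] len 0.11 wid 0.022
side a 190 [  9   8  92  28 792] az -14.6 headward [ 0.3809 -0.2526] butt [ 0.575  -0.3032] len 0.201 wid 0.032
side b 190 [  6   4  34  38 286] az 41.6 headward [0.4239 0.1643] butt [0.584  0.3062] len 0.214 wid 0.029
[0.51023857 0.03766862 0.45395576] [-0.16 -0.    1.7   0.    1.44 -0.04]
b pre
row [0.186, -0.12, 0.286, -0.13, 0.317, 0.474] rows>= 8 tcp [0.437 0.187 0.24 ]
row [0.186, -0.12, 0.286, -0.394, -0.161, -1.472] rows>= 20 tcp [0.437 0.187 0.24 ]
a pre
row [-0.405, -0.105, 0.285, -0.286, 0.249, 1.056] rows>= 15 tcp [ 0.395 -0.254  0.24 ]
row [-0.405, -0.105, 0.285, -0.241, -0.276, -0.893] rows>= 13 tcp [ 0.395 -0.254  0.24 ]
```

```bash
python3 -m handwheel '[[-0.05,-0.02,0,0,0,0.078],[-0.1,-0.04,0,0,0,0.156],[-0.15,-0.06,0,0,0,0.234],[-0.2,-0.08,0,0,0,0.312],[-0.25,-0.1,0,0,0,0.39]]' 0
python3 - <<'E'
from h import *
T=tool(-17,30,90); g=np.array([.4648,-.267,.023]); go(g+[0,0,.09],T)
print(env.read_state()["joints"].round(2))
E
```

```text
clock: 13.75
eef_pos: [0.4119, -0.1404, 0.4541]
eef_rot: [-3.139, 0.001, 0.832]
contact_force: [0.5, -0.5, 0.5]
grip_width: 0.499
grip_force: 0.0
row [-0.119, 0.078, 0.285, -0.189, 0.298, 0.701] rows>= 10 tcp [ 0.395 -0.246  0.24 ]
[-0.6  -0.19  1.87 -0.    1.46  0.14]
```

```bash
python3 -m handwheel '[[-0.02,0.015,0.03,-0.018,0.03,0.07],[-0.05,0.03,0.06,-0.036,0.06,0.14],[-0.07,0.045,0.1,-0.055,0.09,0.21],[-0.09,0.06,0.14,-0.075,0.12,0.28],[-0.11,0.07,0.18,-0.095,0.15,0.35]]'
python3 - <<'E'
from h import *
T=tool(-17,30,90); g=np.array([.4648,-.267,.023]); go(g+[0,0,.09],T)
print(env.read_state()["joints"].round(2))
E
```

```text
clock: 14.17
eef_pos: [0.3961, -0.237, 0.3183]
eef_rot: [3.062, -0.264, 0.287]
contact_force: [1.2, 0.3, -0.3]
grip_width: 0.5
grip_force: 0.0
row [-0.032, 0.002, 0.099, -0.094, 0.146, 0.35] rows>= 5 tcp [ 0.395 -0.246  0.24 ]
[-0.86 -0.05  2.05  0.25  0.97  0.3 ]
```

```bash
python3 -m handwheel '[[-0.006,0,0.02,-0.019,0.03,0.07],[-0.012,0,0.04,-0.038,0.06,0.14],[-0.019,0,0.06,-0.056,0.09,0.21],[-0.025,0.001,0.08,-0.075,0.117,0.28],[-0.032,0.002,0.099,-0.094,0.146,0.35]]'
python3 -m handwheel '[[0,0,0,0,0,0],[0,0,0,0,0,0]]'
python3 - <<'E'
from h import *
T=tool(-17,30,90); g=np.array([.4648,-.267,.023]); go(g+[0,0,.09],T);go(g+[0,0,.03],T);go(g,T)
print(env.read_state()["joints"].round(2))
p=vision.grab_frame("wrist"); s=env.read_state()
for k in("brush_a","brush_a_butt","brush_a_neck"):
    for uv,c in pins(p,k): print(k,uv.round(),c,onz(p,uv,.008).round(4))
np.save("pics/w.npy",p["frame"]);cv2.imwrite("pics/w.png",p["frame"][:,:,::-1])
E
```

```text
clock: 14.58
eef_pos: [0.3944, -0.2439, 0.2407]
eef_rot: [-3.14, -0.521, -0.297]
contact_force: [1.2, 0.5, 0.8]
grip_width: 0.499
grip_force: 0.0
clock: 14.75
eef_pos: [0.3942, -0.2432, 0.2406]
eef_rot: [-3.141, -0.516, -0.288]
contact_force: [-0.2, 0.4, 0.2]
grip_width: 0.5
grip_force: 0.0
row [0.001, 0.003, 0.001, -0.004, 0.005, 0.005] rows>= 1 tcp [ 0.395 -0.246  0.24 ]
row [-0.039, 0.003, 0.071, -0.004, 0.005, 0.005] rows>= 2 tcp [ 0.395 -0.246  0.18 ]
row [-0.058, 0.003, 0.105, -0.004, 0.005, 0.005] rows>= 3 tcp [ 0.395 -0.246  0.15 ]
[-0.9   0.05  2.18  0.58  0.55  0.51]
brush_a [325. 301.] 0.61 [ 0.4795 -0.2711  0.008 ]
brush_a_butt [328. 157.] 0.77 [ 0.5747 -0.3017  0.008 ]
brush_a_neck [324. 349.] 0.64 [ 0.4518 -0.262   0.008 ]
```

The wrist-camera measurement agrees (butt 0.575,−0.302, azimuth −17.9°). I'll descend, grip and lift.

```bash
python3 -m handwheel '[[-0.02,0.003,0.035,-0.004,0.005,0],[-0.039,0.003,0.071,-0.004,0.005,0],[-0.049,0.003,0.09,-0.004,0.005,0],[-0.058,0.003,0.105,-0.004,0.005,0],[-0.058,0.003,0.105,-0.004,0.005,0]]'
python3 -m handwheel '[[0,0,0,0,0,0],[0,0,0,0,0,0],[0,0,0,0,0,0],[0,0,0,0,0,0],[0,0,0,0,0,0]]' 1 20
python3 - <<'E'
from h import *
s=env.read_state();print(s["joints"].round(2), s["eef_pos"]+rot(s["eef_rot"])[:,2]*.147,s["grip_width"]*88)
E
```

```text
clock: 15.37
eef_pos: [0.395, -0.2457, 0.1497]
eef_rot: [3.137, -0.525, -0.29]
contact_force: [0.0, 0.2, 0.5]
grip_width: 0.505
grip_force: 0.0
clock: 15.78
eef_pos: [0.3957, -0.2466, 0.1524]
eef_rot: [3.134, -0.529, -0.289]
contact_force: [-1.5, 1.9, 7.9]
grip_width: 0.228
grip_force: 19.9
[-0.91  0.29  2.18  0.93  0.36  0.12] [ 0.46648196 -0.2687642   0.02551043] 20.077410817174346
```

```bash
python3 -m handwheel '[[0.013,0,-0.023,0,0,0],[0.04,0,-0.07,0,0,0],[0.067,0,-0.115,0,0,0],[0.093,0,-0.16,0,0,0],[0.12,0,-0.205,0,0,0]]'
python3 -m handwheel '[[0.02,0,-0.03,0,0,0],[0.02,0,-0.03,0,0,0]]'
cat >> h.py <<'E'
MOUTH=np.array([.646,.0155,.13])
def place(az_f,lean,xo,yo,zb,roll,L=.115,s=None):
    """tool pose for the held brush: head leaning outwards by lean deg, butt z zb, butt offset xo,yo in pot axes; brush at 'ahead'~.158, L = grip to butt"""
    T=tool(az_f,60-lean,roll); b=np.array([MOUTH[0],MOUTH[1],0])+xo*hh+yo*np.cross(uu,hh)+zb*uu
    h=np.array([np.cos(np.radians(az_f)),np.sin(np.radians(az_f)),0]); ax=uu*np.cos(np.radians(lean))+h*np.sin(np.radians(lean))
    return b+ax*L,T
E
python3 - <<'E'
from h import *
s=env.read_state();print(s["joints"].round(2),s["grip_force"],s["grip_width"])
g,T=place(-7,6,.008,0,.18,-90); print(T.round(2).tolist()); go(g,T,.158)
g,T=place(-20,6,.008,0,.18,-90);go(g,T,.158)
E
```

```text
clock: 16.2
eef_pos: [0.3952, -0.2448, 0.3312]
eef_rot: [3.135, -0.526, -0.29]
contact_force: [0.2, -0.4, -0.7]
grip_width: 0.222
grip_force: 19.8
clock: 16.37
eef_pos: [0.3988, -0.2471, 0.3637]
eef_rot: [3.127, -0.538, -0.286]
contact_force: [0.2, -1.9, 0.6]
grip_width: 0.226
grip_force: 19.8
[-0.9  -0.17  2.09  0.4   0.8   0.74] 19.801061153411865 0.2261654182621627
[[-0.58, 0.12, 0.8], [0.07, 0.99, -0.1], [-0.81, 0.0, -0.59]]
row [0.081, -0.406, 0.006, 0.387, -0.12, 1.882] rows>= 25 tcp [0.539 0.029 0.387]
row [0.079, -0.441, 0.004, -0.395, -0.027, -1.928] rows>= 25 tcp [0.545 0.054 0.387]
```

```bash
python3 -m handwheel '[[0,0,-0.01,0,0,-0.078],[0,0,-0.02,0,0,-0.156],[0,0,-0.03,0,0,-0.234],[0,0,-0.04,0,0,-0.312],[0,0,-0.05,0,0,-0.39]]'
python3 -m handwheel '[[0,0,-0.01,0,0,-0.078],[0,0,-0.02,0,0,-0.156],[0,0,-0.03,0,0,-0.234],[0,0,-0.04,0,0,-0.312],[0,0,-0.05,0,0,-0.39]]'
python3 - <<'E'
from h import *
s=env.read_state();print(s["joints"].round(2),s["grip_force"],s["grip_width"])
g,T=place(-7,6,.008,0,.18,-90); go(g,T,.158)
E
```

```text
clock: 16.78
eef_pos: [0.379, -0.2396, 0.3879]
eef_rot: [2.813, -0.418, 0.397]
contact_force: [-0.1, -0.2, -0.3]
grip_width: 0.223
grip_force: 19.8
clock: 17.2
eef_pos: [0.361, -0.2341, 0.4203]
eef_rot: [2.64, -0.163, 0.981]
contact_force: [-0.7, 0.4, -0.5]
grip_width: 0.224
grip_force: 19.8
[-0.96 -0.35  2.1   0.38  0.99 -0.48] 19.799379408359528 0.22375526759084138
row [0.41, -0.052, 0.1, -0.31, -0.109, -1.273] rows>= 17 tcp [0.539 0.029 0.387]
```

```bash
python3 -m handwheel '[[0.02,-0.003,0.004,-0.018,-0.006,-0.075],[0.045,-0.006,0.01,-0.036,-0.013,-0.15],[0.07,-0.009,0.015,-0.055,-0.019,-0.224],[0.1,-0.012,0.02,-0.073,-0.025,-0.3],[0.13,-0.016,0.025,-0.091,-0.032,-0.374]]'
python3 - <<'E'
from h import *
s=env.read_state();print(s["joints"].round(2),s["grip_force"],s["grip_width"])
g,T=place(-7,6,.008,0,.18,-90); go(g,T,.158)
E
```

```text
clock: 17.62
eef_pos: [0.4162, -0.15, 0.4143]
eef_rot: [2.501, 0.204, 1.444]
contact_force: [-0.7, -0.1, -1.5]
grip_width: 0.225
grip_force: 19.8
[-0.68 -0.35  2.14  0.27  0.72 -0.76] 19.799630641937256 0.22478923039533183
row [0.259, 0.116, 0.066, -0.219, -0.076, -0.899] rows>= 12 tcp [0.539 0.029 0.387]
```

```bash
python3 -m handwheel '[[0.022,0.01,0.005,-0.018,-0.006,-0.075],[0.044,0.02,0.01,-0.036,-0.013,-0.15],[0.066,0.03,0.016,-0.055,-0.019,-0.224],[0.088,0.04,0.022,-0.073,-0.025,-0.3],[0.11,0.05,0.028,-0.091,-0.032,-0.374]]'
python3 - <<'E'
from h import *
s=env.read_state();print(s["joints"].round(2),s["grip_force"],s["grip_width"])
g,T=place(-7,6,.008,0,.18,-90); go(g,T,.158)
E
```

```text
clock: 18.03
eef_pos: [0.469, -0.0741, 0.4031]
eef_rot: [2.55, 0.593, 1.931]
contact_force: [-0.1, -0.3, -1.2]
grip_width: 0.222
grip_force: 19.8
[-0.43 -0.26  2.13  0.16  0.47 -1.09] 19.800511300563812 0.22232471252833563
row [0.091, 0.132, 0.046, -0.129, -0.044, -0.525] rows>= 7 tcp [0.539 0.029 0.387]
```

```bash
python3 -m handwheel '[[0.012,0.02,0.006,-0.015,-0.005,-0.075],[0.024,0.04,0.012,-0.03,-0.01,-0.15],[0.036,0.06,0.018,-0.045,-0.015,-0.225],[0.05,0.08,0.025,-0.06,-0.02,-0.3],[0.065,0.1,0.033,-0.075,-0.028,-0.37]]'
python3 - <<'E'
from h import *
s=env.read_state();print(s["joints"].round(2),s["grip_force"],s["grip_width"])
g,T=place(-7,14,-.006,0,.18,-90); go(g,T,.158)
E
```

```text
clock: 18.45
eef_pos: [0.5222, 0.0013, 0.3941]
eef_rot: [2.914, 0.879, 2.631]
contact_force: [-0.1, 0.4, -0.5]
grip_width: 0.224
grip_force: 19.8
[-0.23 -0.13  2.06  0.02  0.31 -1.41] 19.80073571205139 0.22401923293351084
row [-0.021, 0.047, 0.022, -0.04, 0.066, -0.158] rows>= 3 tcp [0.555 0.027 0.401]
```

```bash
python3 -m handwheel '[[-0.007,0.016,0.007,-0.013,0.022,-0.053],[-0.014,0.032,0.015,-0.026,0.044,-0.106],[-0.021,0.047,0.022,-0.04,0.066,-0.158],[-0.021,0.047,0.022,-0.04,0.066,-0.158]]'
python3 -m handwheel '[[0,0,0,0,0,0],[0,0,0,0,0,0]]'
cat >> h.py <<'E'
def tri(names,near,show=True):
    P={n:vision.grab_frame(n) for n in("scene","side")}
    for k in names:
        best=None
        A=[x for x in pins(P["scene"],k)]; B=[x for x in pins(P["side"],k)]
        for a,ca in A:
            for b,cb in B:
                o1,d1=ray(P["scene"],a);o2,d2=ray(P["side"],b); d1/=np.linalg.norm(d1);d2/=np.linalg.norm(d2)
                t=np.linalg.lstsq(np.c_[d1,-d2],o2-o1,rcond=None)[0]; X,Y=o1+d1*t[0],o2+d2*t[1]; m=(X+Y)/2
                if np.linalg.norm(m-near)<.25: print(k,m.round(4),"gap",np.linalg.norm(X-Y).round(4),ca,cb,a.round(),b.round())
    return P
E
python3 - <<'E'
from h import *
s=env.read_state();print(s["joints"].round(2),s["grip_force"])
g,T=place(-7,14,-.006,0,.18,-90); go(g,T,.158)
Rc=rot(s["eef_rot"]); q=s["eef_pos"]+Rc[:,2]*.158; ax=-.5*Rc[:,2]-.866*Rc[:,0]
print("pred grip",q.round(4),"butt",(q-.115*ax).round(4),"neck",(q+.015*ax).round(4),"head",(q+.085*ax).round(4),"ax",ax.round(3))
P=tri(["brush_a_butt","brush_a_neck","brush_a"],q)
for k,X in (("butt",q-.115*ax),("head",q+.085*ax)): print(k,[proj(P[n],X)[0].round() for n in P])
im=np.hstack([cv2.resize(P["scene"]["frame"][130:370,130:370],(400,400),interpolation=cv2.INTER_CUBIC),cv2.resize(P["side"]["frame"][60:260,280:480],(400,400),interpolation=cv2.INTER_CUBIC)])
cv2.imwrite("pics/p8.png",im[:,:,::-1])
E
```

```text
clock: 18.78
eef_pos: [0.5561, 0.0262, 0.4021]
eef_rot: [3.138, 0.803, 3.016]
contact_force: [-0.3, -0.6, -0.1]
grip_width: 0.224
grip_force: 19.8
clock: 18.95
eef_pos: [0.5544, 0.0252, 0.4012]
eef_rot: [3.135, 0.803, 3.008]
contact_force: [-0.4, 0.2, -1.3]
grip_width: 0.222
grip_force: 19.8
[-0.18 -0.05  1.95  0.09  0.44 -1.69] 19.802490770816803
row [-0.0, 0.002, 0.0, -0.001, 0.0, -0.005] rows>= 1 tcp [0.555 0.027 0.401]
pred grip [0.6672 0.0111 0.2914] butt [0.6397 0.0152 0.1799] neck [0.6708 0.0106 0.306 ] head [0.6876 0.0081 0.3739] ax [ 0.239 -0.036  0.97 ]
brush_a_butt [0.653  0.0157 0.1899] gap 0.0008 0.87 0.61 [253. 257.] [380. 172.]
brush_a_neck [0.6779 0.0135 0.3132] gap 0.013 0.62 0.58 [232. 230.] [394. 123.]
brush_a [0.6768 0.205  0.2423] gap 0.2451 0.9 0.85 [388. 336.] [390. 135.]
brush_a [ 0.5352 -0.0072  0.1476] gap 0.265 0.73 0.87 [231. 239.] [290. 211.]
brush_a [0.6783 0.0139 0.2831] gap 0.0014 0.73 0.85 [231. 239.] [390. 135.]
butt [array([259., 256.]), array([375., 177.])]
head [array([212., 210.]), array([398.,  98.])]
```

```bash
cat >> h.py <<'E'
def wshift(*vs):
    Rc=rot(env.read_state()["eef_rot"])
    for v in vs: print(v,(Rc.T@np.array(v)/.75).round(4).tolist())
E
python3 - <<'E'
from h import *
wshift([-.008,0,-.06],[-.012,0,-.11],[-.016,0,-.14],[-.016,0,-.166])
E
```

```text
[-0.008, 0, -0.06] [0.065, -0.0017, 0.0478]
[-0.012, 0, -0.11] [0.1167, -0.0026, 0.0902]
[-0.016, 0, -0.14] [0.1492, -0.0034, 0.1142]
[-0.016, 0, -0.166] [0.1742, -0.0036, 0.1382]
```

```bash
python3 -m handwheel '[[0.022,-0.001,0.016,0,0,0],[0.044,-0.001,0.032,0,0,0],[0.065,-0.002,0.048,0,0,0],[0.091,-0.002,0.069,0,0,0],[0.117,-0.003,0.09,0,0,0]]'
python3 -m handwheel '[[0.01,0,0.006,0,0,0],[0.021,0,0.015,0,0,0],[0.032,0,0.024,0,0,0],[0.032,0,0.024,0,0,0]]'
python3 - <<'E'
from h import *
s=env.read_state();print(s["joints"].round(2),s["grip_force"])
wshift([0,0,-.02],[-.004,0,-.026])
P=tri(["brush_a_neck","pot_mouth"],s["eef_pos"]+[.1,0,-.1])
E
```

```text
clock: 19.77
eef_pos: [0.5428, 0.0251, 0.2921]
eef_rot: [3.137, 0.806, 3.01]
contact_force: [0.8, 0.1, -0.6]
grip_width: 0.225
grip_force: 19.8
clock: 20.1
eef_pos: [0.5381, 0.0258, 0.2603]
eef_rot: [3.135, 0.8, 3.01]
contact_force: [0.4, 0.2, -1.4]
grip_width: 0.22
grip_force: 19.8
[-0.18  0.16  2.08  0.39  0.12 -2.  ] 19.80260968208313
[0, 0, -0.02] [0.0191, -0.0001, 0.0186]
[-0.004, 0, -0.026] [0.0286, -0.0008, 0.0203]
brush_a_neck [0.6624 0.0107 0.1723] gap 0.0063 0.83 0.75 [250. 263.] [384. 178.]
brush_a_neck [0.6659 0.0191 0.1674] gap 0.0116 0.59 0.75 [253. 268.] [384. 178.]
pot_mouth [0.4643 0.0826 0.1421] gap 0.3783 0.62 0.6 [263. 270.] [224. 205.]
pot_mouth [0.5393 0.0562 0.1027] gap 0.2187 0.62 0.48 [263. 270.] [290. 211.]
```

```bash
python3 -m handwheel '[[0.006,0,0.005,0,0,0],[0.012,0,0.011,0,0,0],[0.019,0,0.018,0,0,0],[0.019,0,0.018,0,0,0]]'
python3 -m handwheel '[[0,0,0,0,0,0]]'
python3 - <<'E'
from h import *
s=env.read_state();print(s["joints"].round(2),s["grip_force"],s["eef_pos"])
wshift([-.06,0,.04],[-.1,0,.12],[-.005,0,0])
E
```

```text
clock: 20.73
eef_pos: [0.5387, 0.0259, 0.2424]
eef_rot: [3.135, 0.803, 3.01]
contact_force: [-0.3, -1.0, -0.9]
grip_width: 0.221
grip_force: 19.8
clock: 20.82
eef_pos: [0.5391, 0.0258, 0.2432]
eef_rot: [3.136, 0.804, 3.01]
contact_force: [1.1, -1.4, -0.8]
grip_width: 0.226
grip_force: 19.8
[-0.18  0.2   2.08  0.63  0.07 -2.24] 19.802646338939667 [0.53905079 0.0258009  0.24318053]
[-0.06, 0, 0.04] [0.0166, -0.0099, -0.0942]
[-0.1, 0, 0.12] [-0.0236, -0.0163, -0.2063]
[-0.005, 0, 0] [0.0046, -0.0008, -0.0048]
```

```bash
python3 -m handwheel '[[0,0,0,0,0,0],[0,0,0,0,0,0],[0,0,0,0,0,0],[0,0,0,0,0,0]]' 0.27 20
python3 -m handwheel '[[0,0,-0.02,0,0,0],[0,0,-0.05,0,0,0],[0,0,-0.09,0,0,0],[-0.01,0,-0.14,0,0,0],[-0.03,0,-0.19,0.0,0,0]]'
python3 - <<'E'
from h import *
s=env.read_state();print(s["joints"].round(2))
P=tri(["brush_a_neck","pot_mouth","brush_a","pot"],s["eef_pos"]+[.2,0,-.25])
T=tool(39.3,30,90); g=np.array([.494,.234,.023]); go(g+[0,0,.09],T)
E
```

```text
clock: 21.15
eef_pos: [0.5393, 0.0258, 0.2436]
eef_rot: [3.136, 0.806, 3.011]
contact_force: [-0.1, 0.9, 0.1]
grip_width: 0.364
grip_force: 0.0
clock: 21.57
eef_pos: [0.4503, 0.0366, 0.3567]
eef_rot: [3.137, 0.799, 3.01]
contact_force: [1.3, 0.4, 0.1]
grip_width: 0.364
grip_force: 0.0
[-0.2  -0.25  2.23  0.15  0.38 -1.76]
brush_a_neck [0.675  0.0122 0.129 ] gap 0.0083 0.56 0.86 [249. 277.] [387. 192.]
pot_mouth [0.4632 0.0784 0.1363] gap 0.3819 0.72 0.69 [261. 270.] [224. 208.]
pot_mouth [0.6463 0.0196 0.1323] gap 0.0028 0.72 0.57 [261. 270.] [376. 193.]
pot_mouth [0.5592 0.0918 0.1853] gap 0.2134 0.72 0.18 [261. 270.] [290. 175.]
pot_mouth [0.5458 0.1798 0.1654] gap 0.3776 0.58 0.57 [467. 293.] [376. 193.]
brush_a [0.6339 0.1791 0.0698] gap 0.2547 0.85 0.82 [385. 339.] [381. 199.]
brush_a [0.5828 0.2388 0.0906] gap 0.0953 0.85 0.22 [385. 339.] [328. 183.]
brush_a [0.6691 0.0151 0.1095] gap 0.0079 0.69 0.82 [249. 280.] [381. 199.]
brush_a [0.5573 0.0635 0.1026] gap 0.2516 0.69 0.73 [249. 280.] [288. 210.]
brush_a [0.6179 0.0702 0.1553] gap 0.1419 0.69 0.22 [249. 280.] [328. 183.]
pot [0.4564 0.0818 0.1183] gap 0.4014 0.82 0.87 [459. 240.] [374. 236.]
pot [ 0.4785 -0.0504  0.1141] gap 0.1854 0.69 0.87 [350. 204.] [374. 236.]
pot [ 0.525   0.0392 -0.0658] gap 0.2314 0.68 0.9 [269. 294.] [289. 269.]
pot [0.6432 0.0154 0.0014] gap 0.0057 0.68 0.87 [269. 294.] [374. 236.]
pot [0.4459 0.0968 0.063 ] gap 0.4243 0.68 0.82 [269. 294.] [210. 233.]
pot [ 0.5247 -0.0086 -0.0245] gap 0.272 0.67 0.9 [246. 274.] [289. 269.]
pot [ 0.64   -0.0269  0.0295] gap 0.0416 0.67 0.87 [246. 274.] [374. 236.]
pot [0.4486 0.0506 0.0984] gap 0.4521 0.67 0.82 [246. 274.] [210. 233.]
row [0.143, 0.197, 0.075, 0.214, 0.406, 1.527] rows>= 21 tcp [0.437 0.187 0.24 ]
```

Run:
```python
from h import *
T=tool(39.3,30,-90); g=np.array([.494,.234,.023]); go(g+[0,0,.09],T)
wshift([0,.1,.06],[0,.14,.06])
```

```text
row [0.143, 0.197, 0.075, -0.317, 0.167, -0.411] rows>= 7 tcp [0.437 0.187 0.24 ]
[0, 0.1, 0.06] [-0.0452, 0.1326, -0.0675]
[0, 0.14, 0.06] [-0.0404, 0.1855, -0.0722]
```

```bash
python3 -m handwheel '[[0.02,0.028,0.005,-0.045,0.024,-0.059],[0.04,0.056,0.015,-0.09,0.048,-0.117],[0.06,0.084,0.025,-0.135,0.072,-0.176],[0.08,0.112,0.035,-0.18,0.095,-0.235],[0.1,0.14,0.048,-0.226,0.119,-0.294]]' 0
python3 - <<'E'
from h import *
T=tool(39.3,30,-90); g=np.array([.494,.234,.023]); go(g+[0,0,.09],T)
print(env.read_state()["joints"].round(2))
E
```

```text
clock: 22.48
eef_pos: [0.4397, 0.1451, 0.2777]
eef_rot: [-3.112, 0.602, -2.665]
contact_force: [1.5, -0.2, 0.1]
grip_width: 0.499
grip_force: 0.0
row [0.009, 0.053, 0.052, -0.09, 0.048, -0.114] rows>= 2 tcp [0.437 0.187 0.24 ]
[-0.02 -0.05  2.2   0.54  0.49 -2.47]
```

```bash
python3 -m handwheel '[[0.004,0.026,0.025,-0.045,0.024,-0.057],[0.009,0.053,0.052,-0.09,0.048,-0.114],[0.009,0.053,0.052,-0.09,0.048,-0.114],[0.009,0.053,0.052,-0.09,0.048,-0.114]]'
python3 - <<'E'
from h import *
p=vision.grab_frame("wrist"); s=env.read_state(); print(s["joints"].round(2),s["eef_pos"])
X={}
for k in("brush_b_butt","brush_b_neck"):
    for uv,c in pins(p,k): X.setdefault(k,onz(p,uv,.008)); print(k,uv.round(),c,onz(p,uv,.008).round(4))
if len(X)==2:
    d=X["brush_b_butt"]-X["brush_b_neck"]; print(np.linalg.norm(d),np.degrees(np.arctan2(d[1],d[0])), X["brush_b_neck"]+d*.015/.13)
T=tool(39.3,30,-90); g=np.array([.494,.234,.023]); go(g+[0,0,.09],T);go(g,T)
E
```

```text
clock: 22.82
eef_pos: [0.4374, 0.1867, 0.2401]
eef_rot: [3.141, 0.522, -2.461]
contact_force: [0.5, -0.0, 0.5]
grip_width: 0.499
grip_force: 0.0
[ 0.06  0.08  2.15  0.59  0.55 -2.64] [0.43797604 0.18626691 0.24137132]
brush_b_butt [321. 290.] 0.79 [0.5852 0.3079 0.008 ]
brush_b_neck [325. 136.] 0.93 [0.4797 0.2249 0.008 ]
0.1342140178508721 38.20147877097761 [0.49188509 0.23443492 0.008     ]
row [0.002, 0.003, 0.003, -0.004, 0.002, -0.003] rows>= 1 tcp [0.437 0.187 0.24 ]
row [0.062, 0.003, 0.107, -0.004, 0.002, -0.003] rows>= 3 tcp [0.437 0.187 0.15 ]
```

Alignment is good, but j6 would end up near its limit on the way down. I'll roll the hand half a turn first; time allows it.

```bash
for i in 1; do python3 -m handwheel '[[0,0,0,0,0,0.079],[0,0,0,0,0,0.158],[0,0,0,0,0,0.237],[0,0,0,0,0,0.316],[0,0,0,0,0,0.395]]'; done
python3 -m handwheel '[[0,0,0,0,0,0.079],[0,0,0,0,0,0.158],[0,0,0,0,0,0.237],[0,0,0,0,0,0.316],[0,0,0,0,0,0.395]]'
python3 -m handwheel '[[0,0,0,0,0,0.079],[0,0,0,0,0,0.158],[0,0,0,0,0,0.237],[0,0,0,0,0,0.316],[0,0,0,0,0,0.395]]'
python3 -m handwheel '[[0,0,0,0,0,0.079],[0,0,0,0,0,0.158],[0,0,0,0,0,0.237],[0,0,0,0,0,0.316],[0,0,0,0,0,0.395]]'
python3 -m handwheel '[[0,0,0,0,0,0.079],[0,0,0,0,0,0.158],[0,0,0,0,0,0.237],[0,0,0,0,0,0.316],[0,0,0,0,0,0.395]]'
python3 -m handwheel '[[0,0,0,0,0,0.012],[0,0,0,0,0,0.025],[0,0,0,0,0,0.025]]'
python3 - <<'E'
from h import *
s=env.read_state(); print(s["joints"].round(2),s["eef_pos"])
T=tool(38.7,30,90); g=np.array([.493,.234,.023]); go(g+[0,0,.09],T);go(g+[0,0,.03],T);go(g,T)
E
```

```text
clock: 23.38
eef_pos: [0.4386, 0.1856, 0.2438]
eef_rot: [2.815, 0.424, 3.123]
contact_force: [0.6, -0.0, 0.5]
grip_width: 0.498
grip_force: 0.0
clock: 23.8
eef_pos: [0.4386, 0.1856, 0.2438]
eef_rot: [2.637, 0.165, 2.531]
contact_force: [0.4, 0.3, 0.4]
grip_width: 0.502
grip_force: 0.0
clock: 24.22
eef_pos: [0.4386, 0.1856, 0.2438]
eef_rot: [2.631, -0.144, 1.991]
contact_force: [0.5, -0.2, 0.7]
grip_width: 0.501
grip_force: 0.0
clock: 24.63
eef_pos: [0.4386, 0.1856, 0.2438]
eef_rot: [2.796, -0.409, 1.405]
contact_force: [0.1, 0.1, -0.5]
grip_width: 0.502
grip_force: 0.0
clock: 25.05
eef_pos: [0.4386, 0.1856, 0.2438]
eef_rot: [3.117, -0.529, 0.719]
contact_force: [-0.4, 0.2, 0.0]
grip_width: 0.497
grip_force: 0.0
clock: 25.3
eef_pos: [0.4383, 0.186, 0.2431]
eef_rot: [3.137, -0.528, 0.684]
contact_force: [0.1, -0.4, 0.2]
grip_width: 0.502
grip_force: 0.0
[0.06 0.08 2.15 0.59 0.55 0.49] [0.4383053  0.18595531 0.24314325]
row [-0.003, -0.004, 0.003, 0.001, -0.003, 0.004] rows>= 1 tcp [0.436 0.188 0.24 ]
row [-0.043, -0.005, 0.072, 0.001, -0.003, 0.004] rows>= 2 tcp [0.436 0.188 0.18 ]
row [-0.063, -0.005, 0.106, 0.001, -0.003, 0.004] rows>= 3 tcp [0.436 0.188 0.15 ]
```

```bash
python3 -m handwheel '[[-0.02,-0.003,0.035,0,-0.003,0.004],[-0.043,-0.004,0.072,0,-0.003,0.004],[-0.053,-0.004,0.09,0,-0.003,0.004],[-0.063,-0.005,0.106,0,-0.003,0.004],[-0.063,-0.005,0.106,0,-0.003,0.004]]'
python3 -m handwheel '[[0,0,0,0,0,0],[0,0,0,0,0,0],[0,0,0,0,0,0],[0,0,0,0,0,0],[0,0,0,0,0,0]]' 1 20
python3 -m handwheel '[[0.013,0,-0.023,0,0,0],[0.04,0,-0.07,0,0,0],[0.067,0,-0.115,0,0,0],[0.093,0,-0.16,0,0,0],[0.12,0,-0.205,0,0,0]]'
python3 -m handwheel '[[0.02,0,-0.03,0,0,0],[0.02,0,-0.03,0,0,0]]'
python3 - <<'E'
from h import *
s=env.read_state(); print(s["joints"].round(2),s["eef_pos"],s["grip_width"]*88)
E
```

```text
clock: 25.72
eef_pos: [0.435, 0.1884, 0.1488]
eef_rot: [-3.141, -0.521, 0.676]
contact_force: [-1.1, -0.5, 2.3]
grip_width: 0.502
grip_force: 1.0
clock: 26.13
eef_pos: [0.4353, 0.1885, 0.1503]
eef_rot: [3.142, -0.522, 0.676]
contact_force: [0.2, -1.4, 1.5]
grip_width: 0.224
grip_force: 20.0
clock: 26.55
eef_pos: [0.4354, 0.1891, 0.3298]
eef_rot: [-3.141, -0.52, 0.675]
contact_force: [1.4, 0.8, -0.6]
grip_width: 0.223
grip_force: 20.0
clock: 26.72
eef_pos: [0.4396, 0.1907, 0.3623]
eef_rot: [3.134, -0.532, 0.679]
contact_force: [0.7, 0.7, -0.2]
grip_width: 0.227
grip_force: 20.0
[ 0.07 -0.14  2.07  0.41  0.8   0.74] [0.4396435  0.190722   0.36231005] 19.967532791992006
```

```bash
python3 -m handwheel '[[0,0,-0.01,0,0,-0.078],[0,0,-0.02,0,0,-0.156],[0,0,-0.03,0,0,-0.234],[0,0,-0.04,0,0,-0.312],[0,0,-0.05,0,0,-0.39]]'
python3 -m handwheel '[[0,0,-0.01,0,0,-0.078],[0,0,-0.02,0,0,-0.156],[0,0,-0.03,0,0,-0.234],[0,0,-0.04,0,0,-0.312],[0,0,-0.05,0,0,-0.39]]'
python3 - <<'E'
from h import *
s=env.read_state();print(s["joints"].round(2),s["grip_force"],s["grip_width"])
g,T=place(-7,10,-.02,0,.20,-90); go(g,T,.158)
E
```

```text
clock: 27.13
eef_pos: [0.4224, 0.1785, 0.3866]
eef_rot: [2.822, -0.418, 1.362]
contact_force: [0.4, 0.1, -1.2]
grip_width: 0.221
grip_force: 20.0
clock: 27.55
eef_pos: [0.4079, 0.1669, 0.4191]
eef_rot: [2.647, -0.168, 1.949]
contact_force: [-0.1, -0.5, -2.0]
grip_width: 0.229
grip_force: 20.0
[ 0.01 -0.31  2.08  0.38  0.98 -0.47] 19.993422031402588 0.2292293501738772
row [-0.225, 0.085, 0.009, 0.017, -0.411, -0.786] rows>= 12 tcp [0.526 0.03  0.415]
```

```bash
python3 -m handwheel '[[-0.018,0.006,0,0.001,-0.034,-0.065],[-0.037,0.013,0,0.003,-0.068,-0.13],[-0.056,0.02,0,0.004,-0.103,-0.196],[-0.075,0.028,0,0.005,-0.137,-0.262],[-0.094,0.035,0,0.007,-0.171,-0.327]]'
python3 - <<'E'
from h import *
s=env.read_state();print(s["joints"].round(2),s["grip_force"],s["grip_width"])
g,T=place(-7,10,-.02,0,.20,-90); go(g,T,.158)
E
```

```text
clock: 27.97
eef_pos: [0.4562, 0.1082, 0.4193]
eef_rot: [2.684, 0.312, 2.279]
contact_force: [0.0, -0.7, -0.8]
grip_width: 0.225
grip_force: 20.0
[-0.06 -0.25  2.04  0.15  0.82 -0.91] 19.993808269500732 0.22465021723508477
row [-0.131, -0.019, 0.045, 0.008, -0.24, -0.459] rows>= 7 tcp [0.526 0.03  0.415]
```

```bash
python3 -m handwheel '[[-0.019,-0.003,0.005,0.001,-0.034,-0.065],[-0.037,-0.006,0.01,0.002,-0.068,-0.13],[-0.056,-0.009,0.016,0.003,-0.103,-0.196],[-0.075,-0.012,0.022,0.005,-0.137,-0.262],[-0.094,-0.015,0.03,0.006,-0.171,-0.327]]'
python3 - <<'E'
from h import *
s=env.read_state();print(s["joints"].round(2),s["grip_force"],s["grip_width"])
g,T=place(-7,10,-.02,0,.20,-90); go(g,T,.158)
E
```

```text
clock: 28.38
eef_pos: [0.5044, 0.0512, 0.4167]
eef_rot: [2.933, 0.743, 2.736]
contact_force: [0.1, 1.0, -1.0]
grip_width: 0.224
grip_force: 20.0
[-0.14 -0.18  2.03  0.05  0.53 -1.42] 19.994478821754456 0.22393354215590994
row [-0.026, -0.02, 0.024, 0.002, -0.069, -0.132] rows>= 2 tcp [0.526 0.03  0.415]
```

```bash
python3 -m handwheel '[[-0.013,-0.01,0.012,0.001,-0.034,-0.066],[-0.026,-0.02,0.024,0.002,-0.069,-0.132],[-0.026,-0.02,0.024,0.002,-0.069,-0.132],[-0.026,-0.02,0.024,0.002,-0.069,-0.132]]'
python3 -m handwheel '[[0,0,0,0,0,0],[0,0,0,0,0,0]]'
python3 - <<'E'
from h import *
s=env.read_state();print(s["joints"].round(2))
Rc=rot(s["eef_rot"]); q=s["eef_pos"]+Rc[:,2]*.158; ax=-.5*Rc[:,2]-.866*Rc[:,0]
print("pred butt",(q-.115*ax).round(4),"neck",(q+.015*ax).round(4))
P=tri(["brush_b_butt","brush_b_neck","pot_mouth"],q)
im=np.hstack([cv2.resize(P["scene"]["frame"][130:370,130:370],(400,400),interpolation=cv2.INTER_CUBIC),cv2.resize(P["side"]["frame"][60:260,280:480],(400,400),interpolation=cv2.INTER_CUBIC)])
cv2.imwrite("pics/p9.png",im[:,:,::-1])
E
```

```text
clock: 28.72
eef_pos: [0.5256, 0.03, 0.414]
eef_rot: [3.13, 0.868, 3.004]
contact_force: [-0.1, 0.0, -0.1]
grip_width: 0.223
grip_force: 20.0
clock: 28.88
eef_pos: [0.5256, 0.0307, 0.4154]
eef_rot: [3.132, 0.871, 3.007]
contact_force: [0.3, -0.3, -0.7]
grip_width: 0.224
grip_force: 20.0
[-0.18 -0.15  2.03  0.12  0.39 -1.71]
pred butt [0.6257 0.0193 0.2004] neck [0.6482 0.0156 0.3284]
brush_b_butt [0.6307 0.023  0.2052] gap 0.0135 0.96 0.7 [260. 249.] [368. 168.]
brush_b_neck [0.6523 0.0152 0.329 ] gap 0.0013 0.72 0.73 [241. 216.] [383. 119.]
brush_b_neck [0.6979 0.1101 0.2885] gap 0.0471 0.66 0.73 [271. 287.] [383. 119.]
brush_b_neck [0.6888 0.0873 0.2976] gap 0.0333 0.31 0.73 [262. 271.] [383. 119.]
pot_mouth [ 0.4934 -0.0621  0.2201] gap 0.1495 0.86 0.63 [333. 174.] [377. 194.]
pot_mouth [0.6473 0.0152 0.1298] gap 0.0017 0.84 0.63 [260. 270.] [377. 194.]
pot_mouth [0.6591 0.0426 0.1127] gap 0.017 0.7 0.63 [268. 287.] [377. 194.]
pot_mouth [0.5463 0.1792 0.1625] gap 0.3829 0.6 0.63 [468. 294.] [377. 194.]
```

View pics/p9.png

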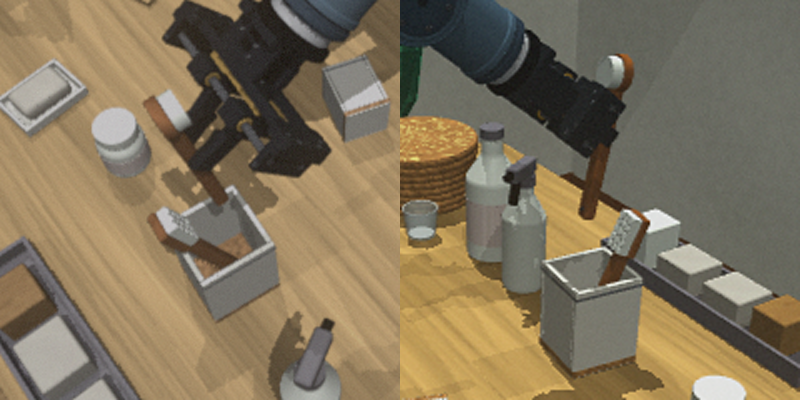

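The picture shows the pot standing, brush_a leaning in its far right corner, and brush_b hanging head-up above the near side of the mouth (left half ≈218,195). I'll locate brush_a's lower end so brush_b goes down beside it.

Run:
```python
from h import *
p=vision.grab_frame("scene")
for uv in((272,287),(270,285),(256,273)): print(uv,onz(p,uv,.02).round(4),onz(p,uv,.05).round(4))
wshift([-.007,.009,-.08],[-.007,.009,-.13],[-.007,.009,-.16])
```

```text
(272, 287) [0.6301 0.0159 0.02  ] [0.6355 0.0281 0.05  ]
(270, 285) [0.6306 0.0093 0.02  ] [0.636  0.0217 0.05  ]
(256, 273) [ 0.6373 -0.0334  0.02  ] [ 0.6424 -0.0196  0.05  ]
[-0.007, 0.009, -0.08] [0.0887, 0.0102, 0.0603]
[-0.007, 0.009, -0.13] [0.1398, 0.0099, 0.1032]
[-0.007, 0.009, -0.16] [0.1704, 0.0097, 0.1289]
```

Run:
```python
from h import *
wshift([-.009,.018,0],[-.009,.018,-.04],[-.009,.018,-.08],[-.009,.018,-.12],[-.009,.018,-.16])
```

```text
[-0.009, 0.018, 0] [0.0097, 0.0223, -0.0114]
[-0.009, 0.018, -0.04] [0.0505, 0.022, 0.0229]
[-0.009, 0.018, -0.08] [0.0914, 0.0218, 0.0572]
[-0.009, 0.018, -0.12] [0.1323, 0.0215, 0.0915]
[-0.009, 0.018, -0.16] [0.1731, 0.0212, 0.1257]
```

```bash
python3 -m handwheel '[[0.01,0.022,-0.011,0,0,0],[0.02,0.022,0,0,0,0],[0.045,0.022,0.018,0,0,0],[0.068,0.022,0.04,0,0,0],[0.091,0.022,0.057,0,0,0]]'
python3 -m handwheel '[[0.014,0,0.011,0,0,0],[0.027,0,0.023,0,0,0],[0.041,0,0.034,0,0,0],[0.041,0,0.034,0,0,0]]'
python3 - <<'E'
from h import *
s=env.read_state();print(s["joints"].round(2))
Rc=rot(s["eef_rot"]); q=s["eef_pos"]+Rc[:,2]*.158; ax=-.5*Rc[:,2]-.866*Rc[:,0]
print("pred butt",(q-.115*ax).round(4),"neck",(q+.015*ax).round(4))
P=tri(["brush_b_neck"],q)
E
```

```text
clock: 29.75
eef_pos: [0.5172, 0.0485, 0.3355]
eef_rot: [3.134, 0.874, 3.009]
contact_force: [-0.1, 0.8, -1.9]
grip_width: 0.221
grip_force: 20.0
clock: 30.08
eef_pos: [0.5158, 0.0487, 0.2932]
eef_rot: [3.134, 0.867, 3.009]
contact_force: [-1.1, -0.2, -1.1]
grip_width: 0.224
grip_force: 20.0
[-0.14  0.04  2.13  0.13  0.1  -1.7 ]
pred butt [0.6151 0.0372 0.0779] neck [0.6381 0.0336 0.2058]
brush_b_neck [0.6446 0.0344 0.2127] gap 0.0014 0.81 0.87 [261. 256.] [373. 162.]
brush_b_neck [ 0.6049 -0.0434  0.0466] gap 0.0109 0.81 0.17 [261. 256.] [373. 237.]
```

Run:
```python
from h import *
for lean,z in((14,.062),(18,.048),(18,.034)):
    T=tool(-7.6,60-lean,-90); l=np.radians(lean); ax=uu*np.cos(l)+hh*np.sin(l)
    go(np.array([.613,.0375,z])+.115*ax,T,.158)
```

```text
row [0.005, 0.002, 0.022, 0.005, 0.046, 0.0] rows>= 1 tcp [0.528 0.049 0.283]
row [0.001, 0.002, 0.046, 0.005, 0.09, 0.0] rows>= 2 tcp [0.543 0.047 0.275]
row [0.015, 0.002, 0.058, 0.005, 0.09, 0.0] rows>= 2 tcp [0.543 0.047 0.261]
```

```bash
python3 -m handwheel '[[0.005,0.002,0.022,0.005,0.046,0],[0.001,0.002,0.046,0.005,0.09,0],[0.008,0.002,0.052,0.005,0.09,0],[0.015,0.002,0.058,0.005,0.09,0],[0.015,0.002,0.058,0.005,0.09,0]]'
python3 - <<'E'
from h import *
s=env.read_state();print(s["joints"].round(2))
Rc=rot(s["eef_rot"]); q=s["eef_pos"]+Rc[:,2]*.158; ax=-.5*Rc[:,2]-.866*Rc[:,0]
print("pred butt",(q-.115*ax).round(4),"neck",(q+.015*ax).round(4),"tip",(s["eef_pos"]+Rc@[.009,0,.166]).round(4))
P=tri(["brush_b_neck"],q)
E
```

```text
clock: 30.7
eef_pos: [0.5421, 0.0471, 0.2583]
eef_rot: [-3.141, 0.731, 3.01]
contact_force: [-0.2, 0.1, -1.5]
grip_width: 0.225
grip_force: 20.0
[-0.13  0.17  2.05 -0.01  0.19 -1.56]
pred butt [0.6111 0.0378 0.0313] neck [0.6513 0.0326 0.1549] tip [0.6453 0.0333 0.1287]
brush_b_neck [0.6553 0.0311 0.1537] gap 0.0004 0.95 0.61 [259. 272.] [376. 183.]
```

```bash
python3 -m handwheel '[[-0.006,0,-0.005,0,0,0],[-0.006,0,-0.005,0,0,0]]'
python3 -m handwheel '[[0,0,0,0,0,0],[0,0,0,0,0,0],[0,0,0,0,0,0]]' 0.36 20
python3 -m handwheel '[[0,0,-0.015,0,0,0],[0,0,-0.04,0,0,0],[0,0,-0.08,0,0,0],[0,0,-0.13,0,0,0],[0,0,-0.18,0,0,0]]'
python3 -m handwheel '[[0,0,-0.02,0,0,0],[0,0,-0.02,0,0,0],[0,0,-0.02,0,0,0]]'
python3 - <<'E'
from h import *
s=env.read_state();q=np.array([.65,.015,.13])
P=tri(["brush_b_neck","brush_b_butt","pot_mouth","pot"],q)
for n in P: np.save("pics/f"+n,P[n]["frame"])
for o,z in(("spray",0),("stain_tub",0),("detergent",0),("dosing_cup",0),("soap_dish",0),("scoop",0),("peg",0)):
    print(o,[[(onz(P[n],u,z)[:2].round(3).tolist(),c) for u,c in pins(P[n],o)][:1] for n in P])
# picture change against the first pictures
for n in P:
    a=cv2.imread(f"pics/{n}0.png")[:,:,::-1]; d=np.abs(a.astype(int)-P[n]["frame"]).max(2)
    cv2.imwrite(f"pics/d{n}.png",d.clip(0,255).astype(np.uint8))
E
```

```text
clock: 31.07
eef_pos: [0.5444, 0.0469, 0.267]
eef_rot: [-3.141, 0.734, 3.01]
contact_force: [0.5, 0.4, -0.5]
grip_width: 0.226
grip_force: 20.0
clock: 31.32
eef_pos: [0.544, 0.0469, 0.2658]
eef_rot: [-3.141, 0.732, 3.01]
contact_force: [0.7, -0.1, 0.1]
grip_width: 0.317
grip_force: 0.0
clock: 31.73
eef_pos: [0.4534, 0.0589, 0.366]
eef_rot: [-3.141, 0.729, 3.01]
contact_force: [0.3, 0.1, 0.8]
grip_width: 0.315
grip_force: 0.0
clock: 31.98
eef_pos: [0.4447, 0.0602, 0.3779]
eef_rot: [-3.141, 0.734, 3.01]
contact_force: [-0.5, -0.5, 0.4]
grip_width: 0.317
grip_force: 0.0
brush_b_neck [0.6731 0.0447 0.1304] gap 0.0019 0.83 0.83 [258. 288.] [378. 187.]
brush_b_neck [0.6135 0.0841 0.1386] gap 0.139 0.83 0.44 [258. 288.] [324. 186.]
brush_b_neck [0.6721 0.0324 0.137 ] gap 0.0119 0.16 0.83 [250. 282.] [378. 187.]
brush_b_neck [0.6129 0.0714 0.1464] gap 0.1511 0.16 0.44 [250. 282.] [324. 186.]
pot_mouth [0.4691 0.0779 0.1357] gap 0.3757 0.93 0.81 [260. 271.] [228. 208.]
pot_mouth [0.6494 0.0168 0.1297] gap 0.0054 0.93 0.57 [260. 271.] [378. 194.]
pot_mouth [0.6543 0.0066 0.1194] gap 0.0228 0.9
[... 439 characters left out ...]
-0.0688] gap 0.2301 0.86 0.79 [270. 295.] [289. 269.]
pot [0.4464 0.0991 0.0567] gap 0.4218 0.86 0.77 [270. 295.] [211. 234.]
pot [0.4534 0.0816 0.1195] gap 0.3916 0.74 0.87 [457. 239.] [371. 235.]
pot [ 0.4769 -0.0477  0.1153] gap 0.1785 0.45 0.87 [349. 204.] [371. 235.]
spray [[([0.665, 0.22], 0.84)], [([0.687, 0.216], 0.6)]]
stain_tub [[([0.65, -0.219], 0.59)], [([0.652, -0.228], 0.82)]]
detergent [[([0.688, 0.334], 0.82)], [([0.689, 0.343], 0.57)]]
dosing_cup [[([0.621, 0.449], 0.64)], [([0.612, 0.446], 0.88)]]
soap_dish [[([0.701, -0.38], 0.9)], [([0.686, -0.395], 0.68)]]
scoop [[([0.434, 0.469], 0.71)], [([0.443, 0.493], 0.63)]]
peg [[([0.478, -0.481], 0.64)], [([0.474, -0.48], 0.95)]]
```

```bash
python3 -m handwheel '[[0,0,0,0,0,0],[0,0,0,0,0,0],[0,0,0,0,0,0],[0,0,0,0,0,0],[0,0,0,0,0,0]]'; python3 -c "
from h import *
P=tri(['brush_b_neck','pot_mouth'],np.array([.66,.02,.13]))
print(env.finish_job())"
```

```text
clock: 33.6
eef_pos: [0.4446, 0.0602, 0.377]
eef_rot: [-3.141, 0.731, 3.01]
contact_force: [-0.0, -0.1, 0.9]
grip_width: 0.321
grip_force: 0.0
brush_b_neck [0.6778 0.0461 0.1295] gap 0.0029 0.72 0.55 [255. 290.] [378. 186.]
pot_mouth [0.4646 0.0746 0.1321] gap 0.3753 0.82 0.83 [261. 269.] [227. 210.]
pot_mouth [0.6398 0.0182 0.1268] gap 0.0073 0.82 0.57 [261. 269.] [372. 196.]
pot_mouth [0.541  0.1825 0.154 ] gap 0.3683 0.72 0.57 [465. 294.] [372. 196.]
pot_mouth [ 0.4901 -0.0586  0.2153] gap 0.1379 0.67 0.57 [333. 176.] [372. 196.]
pot_mouth [0.4873 0.1073 0.1158] gap 0.399 0.34 0.83 [257. 294.] [227. 210.]
pot_mouth [0.669  0.0483 0.1043] gap 0.0174 0.34 0.57 [257. 294.] [372. 196.]
the job is handed in; nothing more can be done
None
```

The pot is back on its foot with both brushes standing in it, heads up, and the job was handed in at about 34 s; I saw no bystander moved, and the hand-in gave no verdict.

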